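Seat a taper sleeve on a drill chuck arbor

ROBOT

A 6-joint arm with a two-finger parallel gripper is mounted at the origin on the work surface. World frame = base frame: x ahead of the robot, y to its left, z up, the work surface at z = 0. Lengths are in m, angles in rad, forces in N, time in s.
With the tool pointing down it reaches from about 0.25 to 0.775 m from the base axis. Payload 4 kg.
Tool frame: the origin (TCP) lies midway between the tips of the shut fingers; the grasp point (between the pads) lies robot.tcp_to_grasp behind it (robot.tcp_to_grasp is the distance from the TCP to the grasp point, in m); y points along the fingers, x is the direction in which the jaws open and shut, and the axes are right-handed (so a half turn about y gives the same grasp; the last joint's range is limited). The gripper opens to 94 mm and grips with 3 to 60 N. Pads are 16 mm wide; open, the fingers measure 119 mm over their backs; the gripper's body (75 mm by 177 mm) begins 78 mm behind the grasp point.
Start: joints at [1.158, 0.087, 1.371, -0, 1.684, -0.103], TCP at [0.168, 0.524, 0.206] pointing down, gripper open.
Joint ranges: [-3.1, 3.1], [-0.76, 2.03], [0.27, 2.55], [-1.08, 4.22], [0.17, 2.65], [-2.57, 2.57]. Speed limits (rad/s): [2.79, 2.79, 3.14, 3.14, 3.14, 3.14].

INTERFACE

Orientations are given as [roll, pitch, yaw] about the fixed x, y, z axes, in that order (R = Rz(yaw) Ry(pitch) Rx(roll)).
In Python, from bench import robot gives the robot as it stands.
- The arm moves only by the tool arm_command, never from a script. Its argument "series" is text: rows parted by semicolons, each of 7 numbers parted by spaces: the turn, a rotation vector about the tool's x, y, z in rad, then the shift along the tool's x, y, z in m, then the finger opening in m, from 0 to 0.094. A call has 1 to 12 rows; each row shifts and turns the pose as measured when the row begins, along the tool's axes as they then stand; what a row does not reach is not made up. A row lasts 1/10 s, in which the tool goes at most 50 mm and 8.59 degrees, less where a joint would pass 70% of its speed; a pose out of reach is approached as far as the arm can. A call with a gripper value outside its range is refused whole. The fingers move at their own pace and stop on an object; the grip force is fixed at half the most. Time passes only in rows, so rows that do not move let the fingers close. It gives the time, the measured TCP pose, the force and the opening at its end, in the units of the state.
- robot.get_obs(): the state, without advancing time (a new reading comes with each control period).
- robot.snapshot(name): name is "side" or "top" or "wrist"; returns the picture (384x512x3 uint8, blue, green, red); there is no depth.
- robot.camera_params(name): a dict with "fx", "fy", "cx", "cy" (pixels), "extrinsics" (4x4, takes a point from camera to world coordinates). Camera axes: x right, y up, looking along -z (the intrinsics and any distortion apply to the point x, -y, -z); pixel columns grow to the right and rows downward; lengths in m; the calibration is good to about 2 mm. A picture is of the moment at which its call begins: read the wrist's pose just before it. camera_params takes no time and is no camera call; for the wrist camera it gives the pose at the moment of the call.
- robot.close_job(): hands the job in, once; it reports no verdict.
Trained networks look in the newest picture that a camera, given by its name, has taken for a name from the list of things; names that differ only in an ending like _2 or _b are one class to them, and where a whole thing is asked for, a point or a joint stands for the part that bears it (a point fixed in the world has none). Each returns a list of dicts, best first, with "score" (0 to 1); they miss things now and then, are a little off and sometimes report something else, mostly with a low value. They report only what shows in the picture. A call takes as long as a camera call. They do not tell look-alikes from the thing itself.
- robot.spot_in(camera, target): "centre" ([x, y, z] in m, in the coordinates of the camera as it stood for that picture, good to about 4 mm: the middle of the surface that is visible of it).
The state is a dict: "time": time; "joint_positions": joint angles; "qvel": joint speeds; "joint_torque": joint torques, N m; "tool_pos": TCP position; "ee_rot": TCP orientation; "wrist_force": force on the tool from outside, world axes, zero at the start; "wrist_torque": the same for the moment, N m; "width": finger opening in m.
Only numpy, scipy, OpenCV 4.12 (cv2) and the standard library are available. Lean on these libraries where they do the work, as an engineer would, in place of code of your own. Each camera call takes 0.05 s, during which the arm holds its last target.

TASK

The drill chuck is clamped nose-down in the vise with its taper arbor pointing up: lower the larger of the two loose taper sleeves over that arbor, turned so that the two tangs are parallel and it goes down until the taper takes it, and let go. Then tap it home with the soft-faced mallet, not by hand, until it is locked fully down on the taper, and put the mallet back on the bench. Knock nothing over.

Things in the scene. Friction and masses are not known exactly. Their poses are not given: they have to be found in the camera images.
- sleeve: Larger taper sleeve, steel, 135 mm tall, about 0.35 kg, standing free on the bench, mouth down. Origin: centre of the mouth; z up its axis. Outside it tapers from 31.6 mm diameter at the mouth to 26 mm at 113 mm. Inside, a taper socket (25 mm wide at the mouth, 21 mm above) ends at a shoulder 71 mm up; above that a cross slot, 10 mm wide along its y, takes the arbor's tang.
- sleeve_tang (a point): Middle of the top end of the larger sleeve's own tang, 135 mm above its mouth: the tang is the top 22 mm, 12 mm thick along y and 24 mm wide along x (flats face +-y), parallel to the slot inside. Dark windows in the sleeve's +-x sides also show the slot. A half turn makes no difference. This end is the one to tap.
- arbor: Steel taper arbor of the drill chuck, fixed upright in the vise. Origin: on its axis at the top of the collar under the taper (27 mm diameter, 94 mm above the bench); z up. The taper runs from 23.8 mm diameter here to 19.9 mm at 75 mm. The sleeve slides down freely until its mouth is 10 mm above this origin; there the taper bites. Locked fully home is mouth 4 mm above it.
- arbor_tang (a point): Middle of the top end of the arbor's tang, 95 mm above the arbor's origin. The tang is the top 20 mm, 18 mm wide along x, 8 mm thick along y. It enters the sleeve's slot when their x axes are parallel within about 5 degrees; out of line the sleeve stops on it, mouth 24 mm or higher. Once the taper bites it takes 16 N in all (sleeve's weight included), more if fast, for the last 6 mm: a few taps.
- vise: Grey drill vise fixed to the bench, jaws to 68 mm high, holding the chuck (52 mm diameter, top at 88 mm). Origin: on the bench under the arbor's axis; its screw points along its -x, with the cross bar 166 mm out at 40 mm height; the base is 100 mm wide with ears to 71 mm either side, and reaches 90 mm to +x.
- mallet: Soft-faced mallet (about 0.5 kg) standing on one face of its head, handle level. Origin: centre of the lower face; z up along the head, which is 84 mm tall and 44 mm in diameter with a white plastic face at each end. The handle points along its -x, 22 to 182 mm from the head's axis, at 42 mm height, 20 mm wide by 24 mm high.
- mallet_handle (a point): Point on the mallet's handle, on its axis 100 mm from the head's axis.
- spare: A smaller taper sleeve, not wanted, standing mouth down: 105 mm tall, 24 mm in diameter, tang 18 by 8 mm. Origin: centre of its mouth.
- jar: Closed glass jar, 68 mm in diameter, 85 mm tall. Origin: centre of its underside.
- oil: Grey plastic bottle, 60 mm in diameter, 170 mm tall. Origin: centre of its underside.
Things that resemble listed ones, but are neither listed nor needed, are in the scene too. Leave any orange or pink look-alike of the sleeve alone.

How it is judged:
By the outcome, as a careful person would: the job done as asked, in the order asked, and still so for the second after the job is handed in, with the robot touching nothing.
It also fails if it takes over 61 s, if anything falls off the work surface, if the arm or the gripper's body presses on something with over 40 N, if the wrist force passes 120 N, or if a joint passes its speed limit or range.

## Working session

There is one attempt and no reset: what is moved stays moved. The work goes in short steps, Python scripts to look and compute and a tool call to move; the robot and the scene stay as the last step left them, time stands still between calls to the robot, and variables do not carry over. Pictures are saved under pics/ and viewed, and the job is handed in when it is done.

Besides the shell and the picture viewer there is one more tool, called as name(argument=value, ...) on one line, values as JSON. arm_command: Moves the arm, as the interface text tells. Its arguments: {"type":"object","properties":{"series":{"type":"string"}},"required":["series"]}

```bash
ls; mkdir -p pics
cat > h.py <<'E'
import numpy as np, cv2
from bench import robot
from scipy.spatial.transform import Rotation as R
E
python3 - <<'E'
from h import *
o=robot.get_obs()
print({k:np.round(v,3) for k,v in o.items()}, robot.tcp_to_grasp)
for n in ["side","top"]:
    im=robot.snapshot(n); cv2.imwrite(f"pics/{n}0.png",im)
    c=robot.camera_params(n); print(n,c["fx"],c["fy"],c["cx"],c["cy"],[k for k in c]); E=np.array(c["extrinsics"]); print(E.round(3))
    for t in ["sleeve","sleeve_tang","arbor","arbor_tang","vise","mallet","mallet_handle","spare","jar","oil"]:
        for d in robot.spot_in(n,t)[:3]:
            p=np.array(d["centre"]); w=E[:3,:3]@p+E[:3,3]
            print(n,t,round(d["score"],2),w.round(3), np.round([c["cx"]+c["fx"]*p[0]/-p[2], c["cy"]+c["fy"]*-p[1]/-p[2]]))
print(robot.get_obs()["time"])
E
```

```text
pics
{'time': np.float64(0.0), 'joint_positions': array([ 1.158,  0.088,  1.372, -0.   ,  1.684, -0.103]), 'qvel': array([ 0.   , -0.   , -0.001,  0.   , -0.001,  0.001]), 'joint_torque': array([ 1.0000e-03, -3.4017e+01, -3.0243e+01,  7.2000e-02,  3.3000e-02,
       -0.0000e+00]), 'tool_pos': array([0.167, 0.523, 0.204]), 'ee_rot': array([-1.571,  0.002,  1.261]), 'wrist_force': array([ 0.386,  0.25 , -0.663]), 'wrist_torque': array([ 0.05 , -0.009, -0.075]), 'width': np.float64(0.094)} 0.0188
side 474.3154618492698 474.3154618492698 264.58261676314487 187.95219767777525 ['fx', 'fy', 'cx', 'cy', 'extrinsics']
[[ 9.740e-01  1.520e-01 -1.690e-01  3.570e-01]
 [-2.270e-01  6.470e-01 -7.280e-01 -1.051e+00]
 [-1.000e-03  7.470e-01  6.650e-01  1.031e+00]
 [ 0.000e+00  0.000e+00  0.000e+00  1.000e+00]]
side sleeve 0.83 [0.515 0.234 0.072] [224. 147.]
side sleeve 0.59 [0.434 0.261 0.075] [199. 144.]
side sleeve 0.51 [0.576 0.268 0.068] [240. 139.]
side sleeve_tang 0.61 [0.582 0.27  0.066] [242. 139.]
side sleeve_tang 0.61 [0.511 0.226 0.076] [223. 147.]
side sleeve_tang 0.58 [0.436 0.259 0.07
[... 929 characters left out ...]
 0.71 [0.584 0.272 0.093] [137. 186.]
top sleeve_tang 0.69 [ 0.671 -0.439  0.115] [390. 158.]
top arbor_tang 0.62 [ 0.571 -0.057  0.088] [254. 192.]
top vise 0.65 [ 0.535 -0.05   0.043] [251. 206.]
top vise 0.21 [0.515 0.303 0.091] [125. 210.]
top vise 0.16 [ 0.568 -0.057  0.086] [254. 193.]
top mallet 0.57 [ 0.499 -0.267  0.055] [325. 219.]
top mallet_handle 0.62 [ 0.505 -0.268  0.052] [325. 216.]
top mallet_handle 0.36 [ 0.568 -0.057  0.09 ] [254. 193.]
top spare 0.52 [ 0.714 -0.198  0.071] [302. 145.]
top jar 0.7 [0.717 0.207 0.085] [163. 140.]
top jar 0.65 [ 0.713 -0.197  0.073] [302. 145.]
top jar 0.6 [ 0.57  -0.056  0.088] [253. 192.]
top oil 0.92 [ 0.668 -0.438  0.111] [389. 159.]
1.1
```

View pics/side0.png

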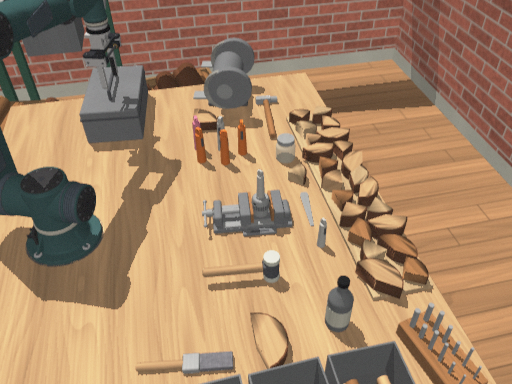

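View pics/top0.png

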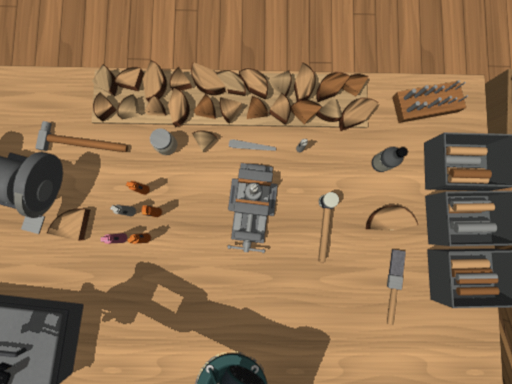

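Run:
```python
import cv2
a=cv2.imread("pics/side0.png")[90:200,150:320]; cv2.imwrite("pics/sc.png",cv2.resize(a,None,fx=4.5,fy=4.5,interpolation=cv2.INTER_CUBIC))
a=cv2.imread("pics/top0.png")[160:270,90:290]; cv2.imwrite("pics/tc.png",cv2.resize(a,None,fx=4,fy=4,interpolation=cv2.INTER_CUBIC))
```

```text
(no output)
```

View pics/sc.png

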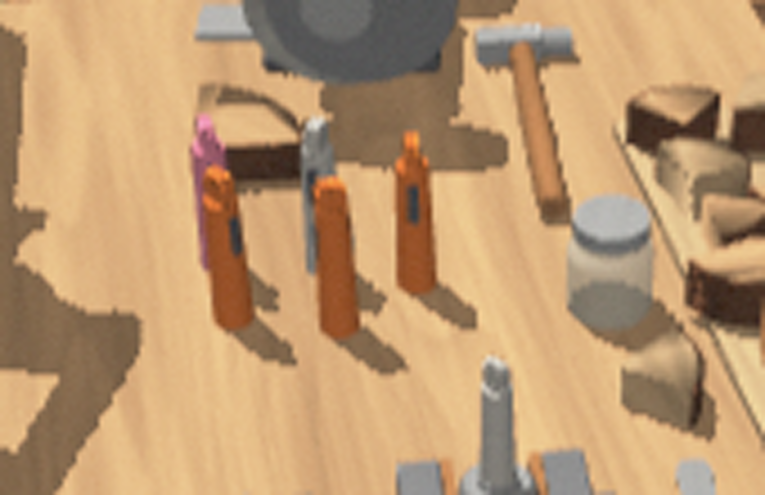

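View pics/tc.png

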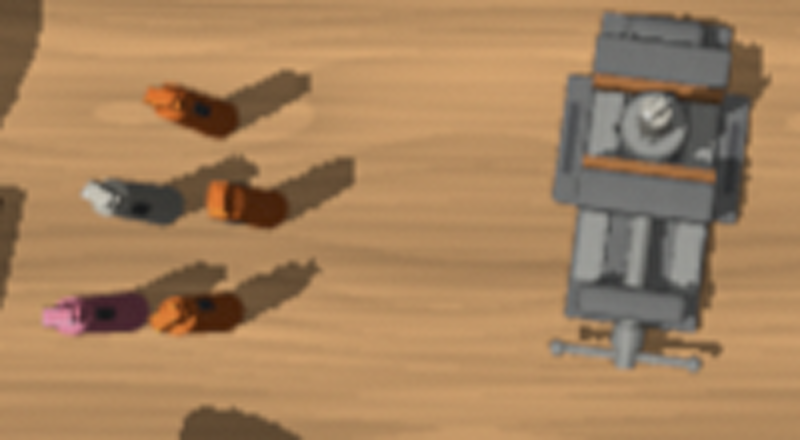

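```bash
cat >> h.py <<'E'
def ray(c,u,v):
    E=np.array(c["extrinsics"]); d=E[:3,:3]@np.array([(u-c["cx"])/c["fx"],-(v-c["cy"])/c["fy"],-1]); return E[:3,3],d
def at_z(c,u,v,z):
    o,d=ray(c,u,v); return o+d*(z-o[2])/d[2]
def proj(c,p):
    E=np.array(c["extrinsics"]); q=E[:3,:3].T@(np.array(p)-E[:3,3]); return np.array([c["cx"]+c["fx"]*q[0]/-q[2], c["cy"]-c["fy"]*q[1]/-q[2]])
def pose():
    o=robot.get_obs(); return np.array(o["tool_pos"]),R.from_euler("xyz",o["ee_rot"]),o
def rel(tp,Rt):
    "shift and rotvec in tool axes from now to target"
    p,r,_=pose(); s=r.inv().apply(np.array(tp)-p); rv=(r.inv()*Rt).as_rotvec(); return s.round(4),rv.round(4)
def down(yaw,): # tool y down, tool x at world angle yaw
    x=np.array([np.cos(yaw),np.sin(yaw),0]);y=np.array([0,0,-1.]);z=np.cross(x,y); return R.from_matrix(np.stack([x,y,z],1))
E
python3 - <<'E'
from h import *
s,t,w=[robot.camera_params(n) for n in ["side","top","wrist"]]
print(at_z(s,220.5,118,.135),at_z(t,114,208,.135))
for n,a,b in [("arbor",(259.5,171),(254,189))]:
  print(at_z(s,*a,.189),at_z(t,*b,.189))
p,r,o=pose(); E=np.array(w["extrinsics"])
print(r.as_matrix().round(3)); print("cam in tool",r.inv().apply(E[:3,3]-p).round(4)); print((r.as_matrix().T@E[:3,:3]).round(3)); print(w)
E
```

```text
[0.51952798 0.31314536 0.135     ] [0.51777432 0.31712637 0.135     ]
[ 0.57307594 -0.05682349  0.189     ] [ 0.56825683 -0.05668917  0.189     ]
[[ 0.305  0.    -0.952]
 [ 0.952  0.     0.305]
 [ 0.    -1.    -0.   ]]
cam in tool [ 0.0003 -0.18    0.0717]
[[ 1.     0.001  0.   ]
 [ 0.     0.248 -0.969]
 [-0.001  0.969  0.248]]
{'fx': 273.6270623506633, 'fy': 273.6270623506633, 'cx': 257.3225520756233, 'cy': 193.85661091035925, 'extrinsics': array([[ 3.05486625e-01, -9.22472668e-01, -2.36055286e-01,
         9.95214938e-02],
       [ 9.52196365e-01,  2.95932958e-01,  7.58008363e-02,
         5.45911140e-01],
       [-6.76606656e-05, -2.47927127e-01,  9.68778682e-01,
         3.85510118e-01],
       [ 0.00000000e+00,  0.00000000e+00,  0.00000000e+00,
         1.00000000e+00]])}
```

```bash
cat >> h.py <<'E'
def plan(tp,Rt,grip,vmax=.045,wmax=.145,nmin=1):
    p,r,_=pose(); tp=np.array(tp); d=tp-p; rv=(r.inv()*Rt).as_rotvec()
    n=max(nmin,int(np.ceil(max(np.linalg.norm(d)/vmax,np.linalg.norm(rv)/wmax))))
    print("n",n,"rotstep",(rv/n).round(3))
    rows=[]
    for i in range(n):
        ri=r*R.from_rotvec(rv*i/n); s=ri.inv().apply(d/n)
        rows.append(" ".join(f"{v:.3f}" for v in rv/n)+" "+" ".join(f"{v:.4f}" for v in s)+f" {grip}")
    print("; ".join(rows))
E
python3 - <<'E'
from h import *
plan([.51,.31,.25],down(np.deg2rad(-15)),.094,nmin=12)
E
```

```text
n 12 rotstep [-0.     0.127  0.   ]
-0.000 0.127 0.000 -0.0083 -0.0037 -0.0326 0.094; -0.000 0.127 0.000 -0.0041 -0.0037 -0.0334 0.094; -0.000 0.127 0.000 0.0002 -0.0037 -0.0336 0.094; -0.000 0.127 0.000 0.0044 -0.0037 -0.0333 0.094; -0.000 0.127 0.000 0.0086 -0.0037 -0.0325 0.094; -0.000 0.127 0.000 0.0127 -0.0037 -0.0312 0.094; -0.000 0.127 0.000 0.0165 -0.0037 -0.0293 0.094; -0.000 0.127 0.000 0.0201 -0.0037 -0.0270 0.094; -0.000 0.127 0.000 0.0233 -0.0037 -0.0242 0.094; -0.000 0.127 0.000 0.0262 -0.0037 -0.0211 0.094; -0.000 0.127 0.000 0.0287 -0.0037 -0.0176 0.094; -0.000 0.127 0.000 0.0307 -0.0037 -0.0138 0.094
```

arm_command(series="0 0.127 0 -0.008 -0.004 -0.033 0.094; 0 0.127 0 -0.004 -0.004 -0.033 0.094; 0 0.127 0 0 -0.004 -0.034 0.094; 0 0.127 0 0.004 -0.004 -0.033 0.094; 0 0.127 0 0.009 -0.004 -0.032 0.094; 0 0.127 0 0.013 -0.004 -0.031 0.094; 0 0.127 0 0.016 -0.004 -0.029 0.094; 0 0.127 0 0.020 -0.004 -0.027 0.094; 0 0.127 0 0.023 -0.004 -0.024 0.094; 0 0.127 0 0.026 -0.004 -0.021 0.094; 0 0.127 0 0.029 -0.004 -0.018 0.094; 0 0.127 0 0.031 -0.004 -0.014 0.094")

```text
time: 2.3
tool_pos: [0.5126, 0.2962, 0.2543]
ee_rot: [-1.57, 0.001, -0.316]
wrist_force: [0.1, 0.4, -0.6]
width: 0.0941
```

```bash
cat >> h.py <<'E'
def look(name,n="wrist",crop=None,k=1):
    im=robot.snapshot(n)
    cv2.imwrite(f"pics/{name}_raw.png",im)
    if crop: im=im[crop[1]:crop[3],crop[0]:crop[2]]
    cv2.imwrite(f"pics/{name}.png",cv2.resize(im,None,fx=k,fy=k,interpolation=cv2.INTER_CUBIC))
def spots(n,*ts):
    c=robot.camera_params(n);E=np.array(c["extrinsics"])
    for t in ts:
        for d in robot.spot_in(n,t)[:3]:
            p=np.array(d["centre"]); w=E[:3,:3]@p+E[:3,3]; print(t,round(d["score"],2),w.round(3),proj(c,w).round(1))
E
python3 - <<'E'
from h import *
p,r,o=pose();print(p.round(3),o["ee_rot"],o["time"]); look("w1"); spots("wrist","sleeve_tang")
E
```

```text
[0.513 0.296 0.254] [-1.56964585e+00  1.13635754e-03 -3.15929862e-01] 2.3
sleeve_tang 0.92 [0.52  0.244 0.105] [271.4 218.8]
sleeve_tang 0.87 [0.583 0.281 0.113] [312.1 177.5]
sleeve_tang 0.86 [0.447 0.341 0.111] [187.4 166.2]
```

View pics/w1.png

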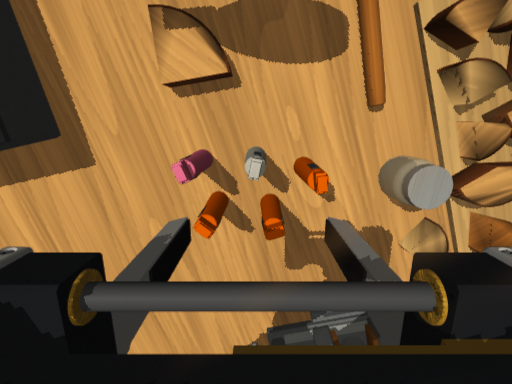

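Run:
```python
from h import *
a=cv2.imread("pics/w1_raw.png")[130:230,210:290]; cv2.imwrite("pics/w1c.png",cv2.resize(a,None,fx=6,fy=6,interpolation=cv2.INTER_CUBIC))
```

```text
(no output)
```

View pics/w1c.png

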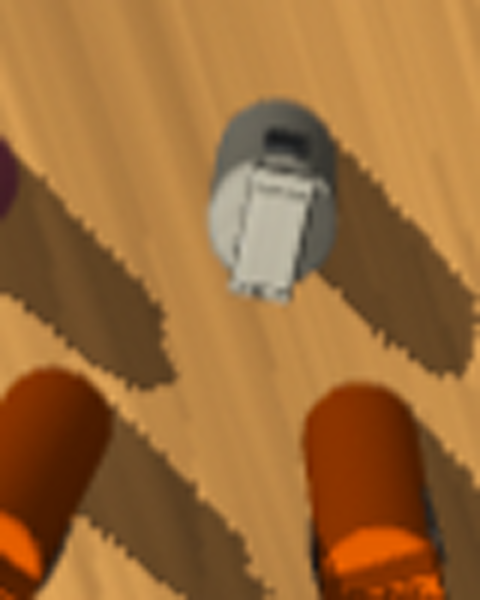

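Run:
```python
from h import *
c=robot.camera_params("wrist")
P=[at_z(c,210+u/6,130+v/6,.135)[:2] for u,v in [(252,178),(318,182),(290,295),(232,290)]]
P=np.array(P);print(P.round(4)); m=P.mean(0); print("centre",m)
for a,b in [(0,3),(1,2)]:
  d=P[a]-P[b]; print(np.linalg.norm(d),np.rad2deg(np.arctan2(d[1],d[0])))
print([np.linalg.norm(P[0]-P[1]),np.linalg.norm(P[3]-P[2])])
```

```text
[[0.5199 0.3285]
 [0.5311 0.3241]
 [0.5197 0.3058]
 [0.5098 0.31  ]]
centre [0.52015459 0.31708995]
0.02108264609865582 61.39799184721317
0.02155919924723291 58.154870706052684
[np.float64(0.012041405982749335), np.float64(0.010781390745954363)]
```

Run:
```python
from h import *
plan([.520,.317,.165],down(np.deg2rad(-30)),.05)
```

```text
n 3 rotstep [-0.     0.069  0.   ]
-0.000 0.069 0.000 -0.0007 0.0296 0.0077 0.05; -0.000 0.069 0.000 -0.0012 0.0296 0.0077 0.05; -0.000 0.069 0.000 -0.0017 0.0296 0.0076 0.05
```

arm_command(series="0 0.07 0 -0.001 0.029 0.008 0.05; 0 0.07 0 -0.001 0.03 0.008 0.05; 0 0.07 0 -0.002 0.03 0.008 0.05; 0 0 0 0 0 0 0.05; 0 0 0 0 0 0 0.05")

```text
time: 2.9
tool_pos: [0.5199, 0.3202, 0.1648]
ee_rot: [-1.567, -0.0, -0.529]
wrist_force: [-0.3, 0.1, 0.3]
width: 0.0574
```

Run:
```python
from h import *
p,r,o=pose();print(p.round(4),o["ee_rot"],o["time"],o["width"]); look("w2"); 
a=cv2.imread("pics/w2_raw.png")[150:290,180:330]; cv2.imwrite("pics/w2c.png",cv2.resize(a,None,fx=4,fy=4,interpolation=cv2.INTER_CUBIC))
```

```text
[0.5199 0.3202 0.1648] [-1.56670935e+00 -4.32401629e-04 -5.28566953e-01] 2.9 0.057398691027009015
```

View pics/w2c.png

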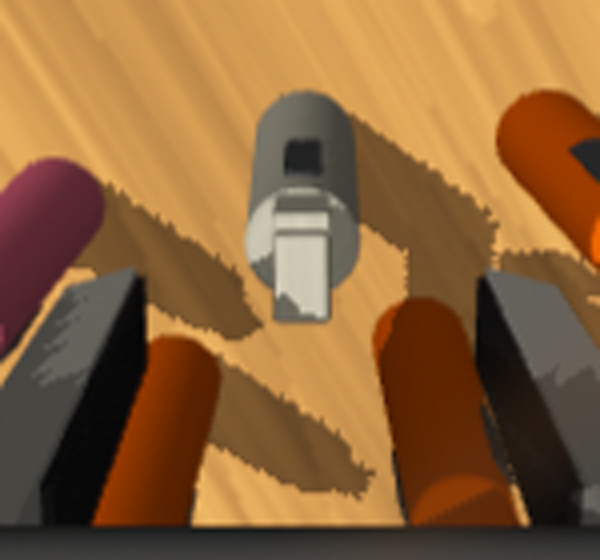

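Run:
```python
from h import *
c=robot.camera_params("wrist"); p,r,o=pose()
P=np.array([at_z(c,180+u/4,150+v/4,.135)[:2] for u,v in [(275,234),(327,234),(330,322),(273,322)]]);print(P.round(4)); m=P.mean(0); print("centre",m)
for a,b in [(0,3),(1,2)]:
  d=P[a]-P[b]; print(np.linalg.norm(d),np.rad2deg(np.arctan2(d[1],d[0])))
print(np.linalg.norm(P[0]-P[1]),np.linalg.norm(P[3]-P[2]))
print(proj(c,p),rel([*m,.117],down(np.deg2rad(-30))))
```

```text
[[0.5168 0.3291]
 [0.5258 0.3238]
 [0.5169 0.3072]
 [0.5068 0.3131]]
centre [0.51654756 0.31830394]
0.01879638315891485 57.97933283702744
0.01880290783070478 61.7544826760862
0.010409545859757523 0.011648024126105288
[257.55951233 229.40941818] (array([-0.0017,  0.0474, -0.0033]), array([-0.0036, -0.0053, -0.0001]))
```

arm_command(series="-0.004 -0.003 0 -0.0005 0.016 -0.002 0.04; 0 0 0 0 0.016 -0.001 0.04; 0 0 0 0 0.014 0 0.04; 0 0 0 0 0.001 0 0.04")

```text
time: 3.35
tool_pos: [0.5196, 0.3187, 0.1206]
ee_rot: [-1.563, -0.006, -0.522]
wrist_force: [-0.5, -0.2, -0.3]
width: 0.0398
```

Run:
```python
from h import *
p,r,o=pose();print(p.round(4),o["ee_rot"],o["time"],o["width"],o["wrist_force"]); look("w3"); 
a=cv2.imread("pics/w3_raw.png")[150:290,180:330]; cv2.imwrite("pics/w3c.png",cv2.resize(a,None,fx=4,fy=4,interpolation=cv2.INTER_CUBIC))
```

```text
[0.5196 0.3187 0.1206] [-1.56339655 -0.00557884 -0.52182701] 3.35 0.03983761226122496 [-0.49037239 -0.17645445 -0.29142684]
```

View pics/w3c.png

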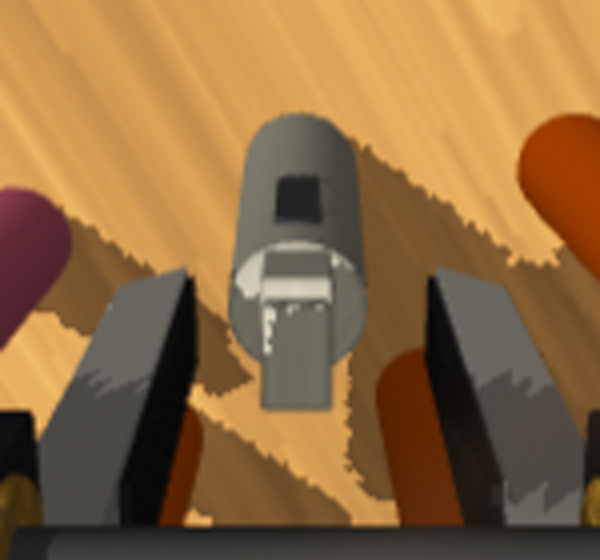

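Run:
```python
from h import *
c=robot.camera_params("wrist"); p,r,o=pose()
P=np.array([at_z(c,180+u/4,150+v/4,.135)[:2] for u,v in [(263,277),(332,277),(331,409),(262,409)]]);print(P.round(4)); m=P.mean(0); print("centre",m)
for a,b in [(0,3),(1,2)]:
  d=P[a]-P[b]; print(np.linalg.norm(d),np.rad2deg(np.arctan2(d[1],d[0])))
# shoulder circle at z .113 centre
print(at_z(c,180+298/4,150+303/4,.113))
print((proj(c,p)-[180,150])*4,rel([*m,.1165],down(np.deg2rad(-30))))
```

```text
[[0.5194 0.3333]
 [0.529  0.3277]
 [0.5175 0.3078]
 [0.5076 0.3135]]
centre [0.51837769 0.3205819 ]
0.023079596761525645 59.072553562276504
0.023089871712981175 59.93114033560216
[0.51794068 0.31958922 0.113     ]
[310.13475723 317.67221721] (array([-0.0023,  0.0051,  0.0006]), array([-0.0086,  0.0018,  0.0064]))
```

arm_command(series="-0.008 0.002 0.006 -0.002 0.004 0.001 0.03; 0 0 0 0 0 0 0.004; 0 0 0 0 0 0 0.004; 0 0 0 0 0 0 0.004; 0 0 0 0 0 0 0.004")

```text
time: 3.9
tool_pos: [0.5201, 0.3216, 0.1198]
ee_rot: [-1.567, -0.002, -0.524]
wrist_force: [-0.4, 0.2, -2.0]
width: 0.0113
```

Run:
```python
from h import *
p,r,o=pose();print(p.round(4),o["ee_rot"],o["time"],o["width"],o["wrist_force"])
plan([.518,.320,.26],down(np.deg2rad(-30)),.004)
```

```text
[0.5201 0.3216 0.1198] [-1.56724677 -0.00210304 -0.52359304] 3.9 0.011347235826848823 [-0.44013104  0.15047109 -1.95060674]
n 4 rotstep [-0.001  0.     0.001]
-0.001 0.000 0.001 -0.0002 -0.0351 -0.0005 0.004; -0.001 0.000 0.001 -0.0002 -0.0351 -0.0005 0.004; -0.001 0.000 0.001 -0.0002 -0.0351 -0.0005 0.004; -0.001 0.000 0.001 -0.0002 -0.0351 -0.0006 0.004
```

arm_command(series="0 0 0 0 -0.01 0 0.004; 0 0 0 0 -0.03 0 0.004; 0 0 0 0 -0.04 0 0.004; 0 0 0 0 -0.04 0 0.004; 0 0 0 0 -0.04 0 0.004; 0 0 0 0 -0.04 0 0.004; 0 0 0 0 -0.01 0 0.004")

```text
time: 4.6
tool_pos: [0.5166, 0.3197, 0.331]
ee_rot: [-1.582, 0.008, -0.524]
wrist_force: [0.2, 0.3, -2.8]
width: 0.0112
```

Run:
```python
from h import *
p,r,o=pose();print(p.round(4),o["ee_rot"],o["time"],o["width"],o["wrist_force"])
look("w4");look("s4","side")
s=cv2.imread("pics/s4_raw.png"); w=cv2.imread("pics/w4_raw.png")
cv2.imwrite("pics/m4.png",np.hstack([cv2.resize(w[150:290,180:330],(400,373)),cv2.resize(s[40:180,130:280],(400,373))]))
```

```text
[0.5166 0.3197 0.331 ] [-1.58189844  0.00753553 -0.52376432] 4.6 0.011200071616082358 [ 0.17178654  0.27582103 -2.81830084]
```

View pics/m4.png

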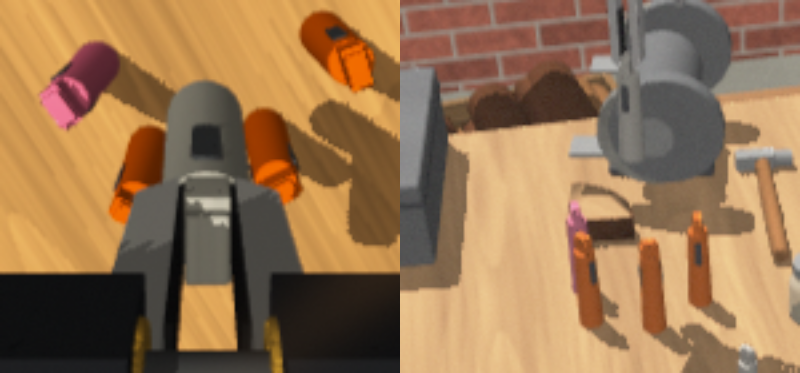

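Run:
```python
from h import *
c=robot.camera_params("wrist"); p,r,o=pose()
E=np.array(c["extrinsics"])
# sleeve tang top plane: in tool frame y=-0.0155 ; intersect
def tool_pt(u,v,y):
    o_,d=ray(c,u,v); o_=r.inv().apply(o_-p); d=r.inv().apply(d); return o_+d*(y-o_[1])/d[1]
for u,v in [(186,198),(230,198),(228,284),(188,284)]:
    print(tool_pt(180+u/2.667,150+v/2.667,-.0155).round(4))
print("shoulder",tool_pt(180+208/2.667,150+200/2.667,.0065).round(4))
plan([.50,-.057,.30],down(np.deg2rad(-90)),.004,nmin=9)
```

```text
[-0.005  -0.0155  0.0097]
[ 0.0055 -0.0155  0.0097]
[ 0.0052 -0.0155 -0.0129]
[-0.0047 -0.0155 -0.0128]
shoulder [0.0003 0.0065 0.0008]
n 9 rotstep [ 0.002  0.116 -0.   ]
0.002 0.116 -0.000 0.0194 0.0034 -0.0371 0.004; 0.002 0.116 -0.000 0.0236 0.0033 -0.0346 0.004; 0.002 0.116 -0.000 0.0274 0.0032 -0.0316 0.004; 0.002 0.116 -0.000 0.0309 0.0032 -0.0282 0.004; 0.002 0.116 -0.000 0.0340 0.0031 -0.0245 0.004; 0.002 0.116 -0.000 0.0366 0.0031 -0.0204 0.004; 0.002 0.116 -0.000 0.0387 0.0031 -0.0160 0.004; 0.002 0.116 -0.000 0.0403 0.0030 -0.0114 0.004; 0.002 0.116 -0.000 0.0413 0.0030 -0.0066 0.004
```

arm_command(series="0.002 0.116 0 0.019 0.002 -0.037 0.004; 0.002 0.116 0 0.024 0.002 -0.035 0.004; 0.002 0.116 0 0.027 0.002 -0.032 0.004; 0.002 0.116 0 0.031 0.003 -0.028 0.004; 0.002 0.116 0 0.034 0.003 -0.024 0.004; 0.002 0.116 0 0.037 0.003 -0.020 0.004; 0.002 0.116 0 0.039 0.003 -0.016 0.004; 0.002 0.116 0 0.040 0.003 -0.011 0.004; 0.002 0.116 0 0.041 0.003 -0.007 0.004")

```text
time: 5.6
tool_pos: [0.4849, -0.0644, 0.2692]
ee_rot: [-1.625, -0.004, -1.597]
wrist_force: [0.7, 0.3, -4.0]
width: 0.0116
```

Run:
```python
from h import *
p,r,o=pose();print(p.round(4),o["ee_rot"],o["time"],o["width"],o["wrist_force"])
plan([.495,-.057,.25],down(np.deg2rad(-90)),.004)
```

```text
[ 0.4849 -0.0644  0.2692] [-1.62490772 -0.00398819 -1.59738139] 5.6 0.011593778204950283 [ 0.72746461  0.2630354  -4.03645279]
n 1 rotstep [ 0.054 -0.027  0.003]
0.054 -0.027 0.003 -0.0077 0.0186 0.0110 0.004
```

arm_command(series="0.054 -0.027 0.003 -0.008 0.012 0.011 0.004; 0 0 0 0 0.005 0 0.004; 0 0 0 0 0 0 0.004")

```text
time: 5.9
tool_pos: [0.49, -0.0625, 0.2399]
ee_rot: [-1.589, 0.001, -1.583]
wrist_force: [-0.4, 0.5, -3.8]
width: 0.0119
```

Run:
```python
from h import *
p,r,o=pose();print(p.round(4),o["ee_rot"],o["time"],o["width"],o["wrist_force"])
look("w5"); spots("wrist","arbor_tang","arbor")
a=cv2.imread("pics/w5_raw.png")[120:270,170:340]; cv2.imwrite("pics/w5c.png",cv2.resize(a,None,fx=4,fy=4,interpolation=cv2.INTER_CUBIC))
```

```text
[ 0.49   -0.0625  0.2399] [-1.58933034e+00  6.10668258e-04 -1.58327381e+00] 5.9 0.01186816634484254 [-0.43211042  0.49769179 -3.75488646]
arbor_tang 0.6 [ 0.576 -0.056  0.091] [251.6 108.6]
arbor 0.73 [ 0.572 -0.055  0.091] [250.5 112.5]
```

View pics/w5c.png

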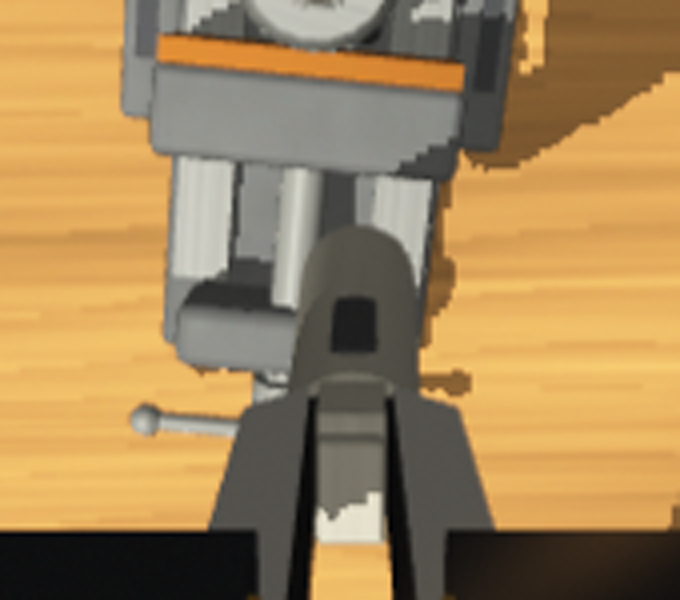

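Run:
```python
from h import *
a=cv2.imread("pics/w5_raw.png")[70:150,200:310]; cv2.imwrite("pics/w5d.png",cv2.resize(a,None,fx=7,fy=7,interpolation=cv2.INTER_CUBIC))
```

```text
(no output)
```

View pics/w5d.png

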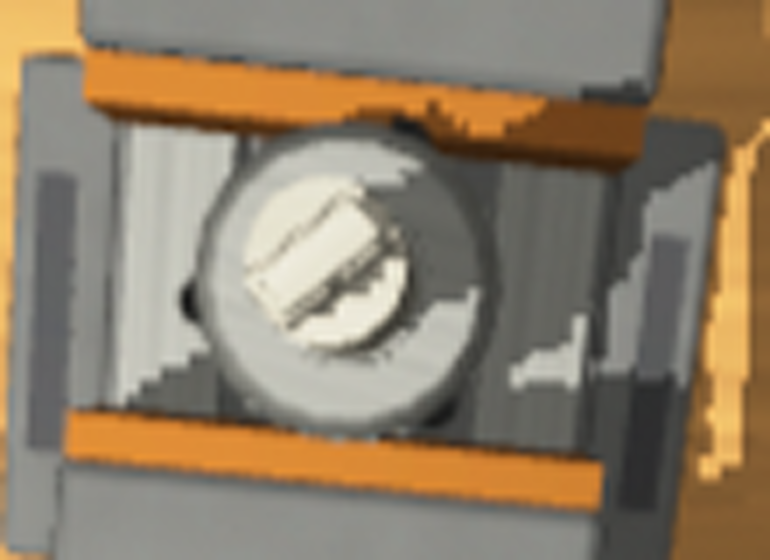

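Run:
```python
from h import *
c=robot.camera_params("wrist"); p,r,o=pose()
P=np.array([at_z(c,200+u/7,70+v/7,.189)[:2] for u,v in [(250,266),(347,194),(386,238),(285,312)]]);print(P.round(4)); m=P.mean(0); print("centre",m)
for a,b in [(1,0),(2,3),(0,3),(1,2)]:
  d=P[a]-P[b]; print(np.linalg.norm(d).round(4),np.rad2deg(np.arctan2(d[1],d[0])))
print("chuck", at_z(c,200+345/7,70+276/7,.088))
```

```text
[[ 0.5752 -0.045 ]
 [ 0.583  -0.0563]
 [ 0.5782 -0.0608]
 [ 0.5701 -0.0489]]
centre [ 0.57662411 -0.05272818]
0.0138 -55.69381380797443
0.0144 -55.793688825481524
0.0065 37.181949858767176
0.0066 42.26472309825502
chuck [ 0.57789786 -0.05319579  0.088     ]
```

Run:
```python
from h import *
plan([.536,.004,.235],down(np.deg2rad(-144)),.004,wmax=.14)
```

```text
n 7 rotstep [0.002 0.133 0.001]
0.002 0.133 0.001 -0.0095 0.0010 0.0063 0.004; 0.002 0.133 0.001 -0.0102 0.0010 0.0049 0.004; 0.002 0.133 0.001 -0.0108 0.0010 0.0035 0.004; 0.002 0.133 0.001 -0.0112 0.0010 0.0021 0.004; 0.002 0.133 0.001 -0.0113 0.0010 0.0006 0.004; 0.002 0.133 0.001 -0.0113 0.0011 -0.0009 0.004; 0.002 0.133 0.001 -0.0111 0.0011 -0.0024 0.004
```

arm_command(series="0.004 0.133 0.001 -0.010 0 0.006 0.004; 0.004 0.133 0.001 -0.010 0 0.005 0.004; 0.004 0.133 0.001 -0.011 0 0.003 0.004; 0.004 0.133 0.001 -0.011 0 0.002 0.004; 0.004 0.133 0.001 -0.011 0 0.001 0.004; 0.004 0.133 0.001 -0.011 0 -0.001 0.004; 0.004 0.133 0.001 -0.011 0 -0.002 0.004")

```text
time: 6.75
tool_pos: [0.5399, 0.0099, 0.2478]
ee_rot: [-1.552, 0.012, -2.541]
wrist_force: [0.5, -0.2, -3.2]
width: 0.0116
```

Run:
```python
from h import *
p,r,o=pose();print(p.round(4),o["ee_rot"],o["time"],o["width"],o["wrist_force"],o["joint_positions"])
print(rel([.538,.002,.235],down(np.deg2rad(-144))))
look("w6")
a=cv2.imread("pics/w6_raw.png"); cv2.imwrite("pics/w6c.png",cv2.resize(a[60:180,190:330],None,fx=5.5,fy=5,interpolation=cv2.INTER_CUBIC))
```

```text
[0.5399 0.0099 0.2478] [-1.55162974  0.01183228 -2.5406664 ] 6.75 0.01159341637848222 [ 0.52545949 -0.15694968 -3.17696095] [-0.08178136  0.04460435  1.33290115 -0.00751744  1.74281043  2.4576329 ]
(array([0.0062, 0.0128, 0.0052]), array([-0.0193, -0.0275, -0.0116]))
```

View pics/w6.png

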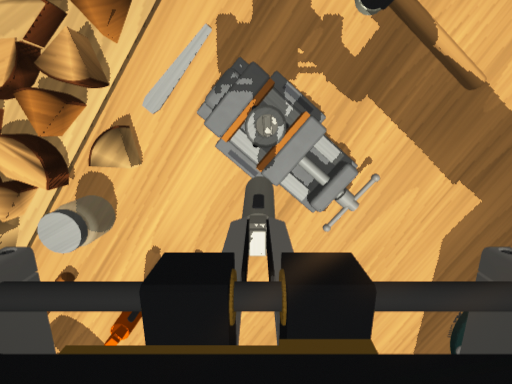

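arm_command(series="-0.019 -0.028 -0.012 0.006 0.012 0.007 0.004; 0 0 0 0 0.008 0 0.004; 0 0 0 0 0 0 0.004")

```text
time: 7.1
tool_pos: [0.5411, 0.0049, 0.2291]
ee_rot: [-1.57, 0.004, -2.503]
wrist_force: [-0.5, 0.1, -3.5]
width: 0.0116
```

Run:
```python
from h import *
p,r,o=pose();print(p.round(4),o["ee_rot"],o["time"],o["width"],o["wrist_force"])
look("w7")
a=cv2.imread("pics/w7_raw.png"); cv2.imwrite("pics/w7c.png",cv2.resize(a[90:180,210:330],None,fx=6.5,fy=6.5,interpolation=cv2.INTER_CUBIC))
```

```text
[0.5411 0.0049 0.2291] [-1.56970671  0.00353295 -2.50296897] 7.1 0.011567048917933302 [-0.54722496  0.05789041 -3.4557729 ]
```

View pics/w7c.png

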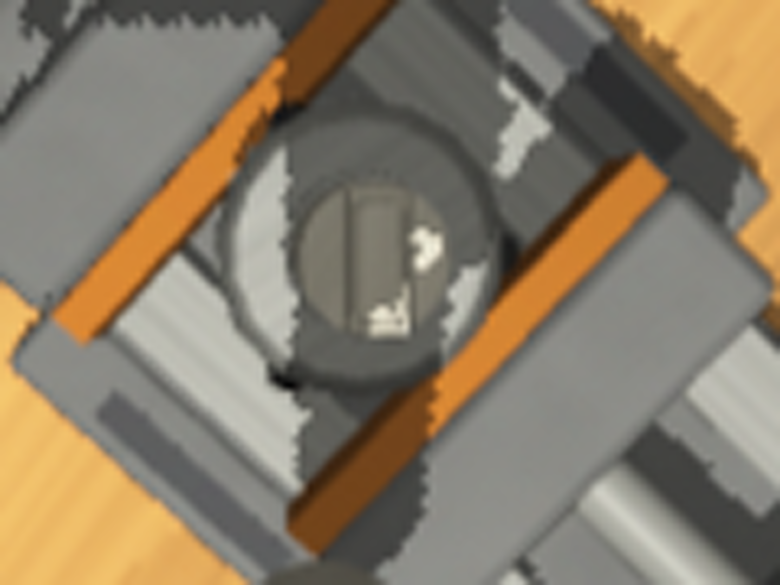

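Run:
```python
from h import *
c=robot.camera_params("wrist"); p,r,o=pose()
f=lambda u,v,z: at_z(c,210+u/6.5,90+v/6.5,z)
T=[f(382,258,.189),f(375,262,.169),f(365,247,.088)]
for w in T: print(w.round(4), r.inv().apply(w-p).round(4))
for L in [((352,190),(354,325)),((407,200),(409,305))]:
  a,b=[f(*q,.185) for q in L]; d=a-b; print(np.rad2deg(np.arctan2(d[1],d[0])))
z=r.as_matrix()[:,2]; print("toolz", np.rad2deg(np.arctan2(z[1],z[0])))
# sleeve now in tool, from w7 tang top
im=cv2.imread("pics/w7_raw.png")[150:290,180:330]; cv2.imwrite("pics/w7d.png",cv2.resize(im,None,fx=5,fy=4,interpolation=cv2.INTER_CUBIC))
```

```text
[ 0.5743 -0.0543  0.189 ] [0.0088 0.0407 0.0671]
[ 0.574  -0.0535  0.169 ] [0.0087 0.0607 0.0662]
[ 0.574  -0.0549  0.088 ] [0.0098 0.1417 0.0672]
-52.24074852996542
-51.56072769700333
toolz -53.430860874018435
```

View pics/w7d.png

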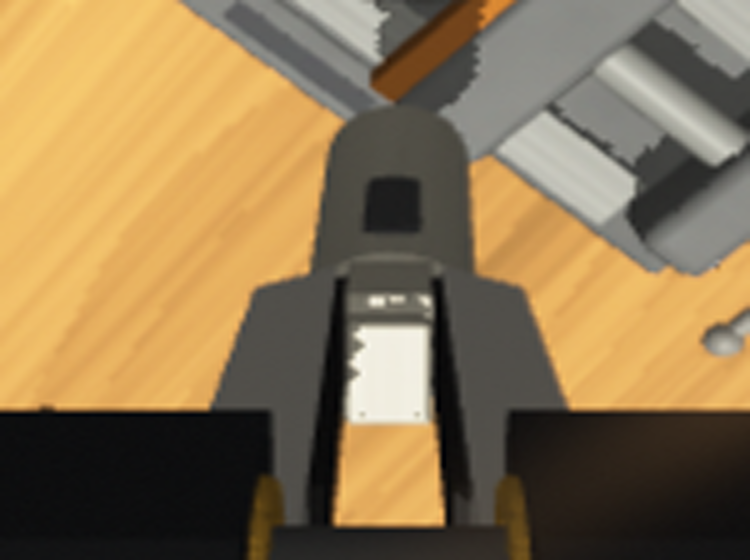

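Run:
```python
from h import *
c=robot.camera_params("wrist"); p,r,o=pose()
g=lambda q: proj(c,p+r.apply(q))
print(g([0,.1195,.0143]), g([0,.1195,.0158]))
def tp(u,v,y):
    o_,d=ray(c,u,v); o_=r.inv().apply(o_-p); d=r.inv().apply(d); return o_+d*(y-o_[1])/d[1]
print("mouth far edge", tp(259.6,176.3,.1195).round(4))
for u,v in [(348,296),(433,296),(430,423),(346,423)]: print(tp(180+u/5,150+v/4,-.0155).round(4))
# mouth sides near bottom: left (330,150)/right (467,150)
print(tp(180+330/5,150+150/4,.11).round(4),tp(180+468/5,150+150/4,.11).round(4))
```

```text
[257.57327725 177.1707087 ] [257.5726914  175.84100353]
mouth far edge [0.0023 0.1195 0.0153]
[-0.0051 -0.0155  0.0095]
[ 0.0057 -0.0155  0.0095]
[ 0.0055 -0.0155 -0.0127]
[-0.0055 -0.0155 -0.0127]
[-0.0126  0.11    0.0047] [0.0174 0.11   0.0047]
```

arm_command(series="0 0 0 0 -0.03 0 0.004; 0 0 0 0 -0.035 0 0.004; 0 0 0 0 -0.03 0 0.004; 0 0 0 0 0 0 0.004")

```text
time: 7.55
tool_pos: [0.5394, 0.0055, 0.3275]
ee_rot: [-1.57, 0.003, -2.5]
wrist_force: [-0.0, 1.7, -1.9]
width: 0.0116
```

Run:
```python
from h import *
p,r,o=pose();print(p.round(4),o["ee_rot"],o["time"],o["width"],o["wrist_force"])
# desired: mouth over arbor (.5741,-.0545), yaw tool z -52.3 => yaw -142.3 ; tilt .012 about tool z
Rt=down(np.deg2rad(-142.3))*R.from_rotvec([0,0,.012])
m=Rt.apply([.0023,.1195,-.0005]); print(m)
tp=np.array([.5741,-.0545,.325])-[m[0],m[1],0]; print(tp); plan(tp,Rt,.004,vmax=.03)
```

```text
[0.5394 0.0055 0.3275] [-1.57010104  0.00255216 -2.50031648] 7.55 0.011637625092701453 [-0.03050552  1.67223885 -1.85480532]
[-0.00099086 -0.00013389 -0.119519  ]
[ 0.57509086 -0.05436611  0.325     ]
n 3 rotstep [-0.    -0.006  0.003]
-0.000 -0.006 0.003 0.0024 0.0008 0.0231 0.004; -0.000 -0.006 0.003 0.0025 0.0008 0.0231 0.004; -0.000 -0.006 0.003 0.0027 0.0008 0.0231 0.004
```

arm_command(series="0 -0.006 0.003 0.002 0 0.023 0.004; 0 -0.006 0.003 0.0025 0 0.023 0.004; 0 -0.006 0.003 0.003 0 0.023 0.004; 0 0 0 0 0 0 0.004; 0 0 0 0 0 0 0.004")

```text
time: 8.05
tool_pos: [0.5752, -0.0542, 0.3241]
ee_rot: [-1.572, 0.011, -2.477]
wrist_force: [-0.2, 0.4, -3.1]
width: 0.0115
```

Run:
```python
from h import *
p,r,o=pose();print(p.round(4),o["ee_rot"],o["time"],o["width"],o["wrist_force"])
Rt=down(np.deg2rad(-142.3))*R.from_rotvec([0,0,.012])
print(rel([.5751,-.0544,.32],Rt))
look("s8","side");look("t8","top")
s=cv2.imread("pics/s8_raw.png"); t=cv2.imread("pics/t8_raw.png")
cv2.imwrite("pics/m8.png",np.hstack([cv2.resize(s[120:230,210:310],(400,440),interpolation=cv2.INTER_CUBIC),cv2.resize(t[140:250,205:305],(400,440),interpolation=cv2.INTER_CUBIC)]))
```

```text
[ 0.5752 -0.0542  0.3241] [-1.5717381   0.01145791 -2.477304  ] 8.05 0.01152159560605923 [-0.23714972  0.37907036 -3.1181106 ]
(array([0.0002, 0.0041, 0.0001]), array([0.001 , 0.0063, 0.0005]))
```

View pics/m8.png

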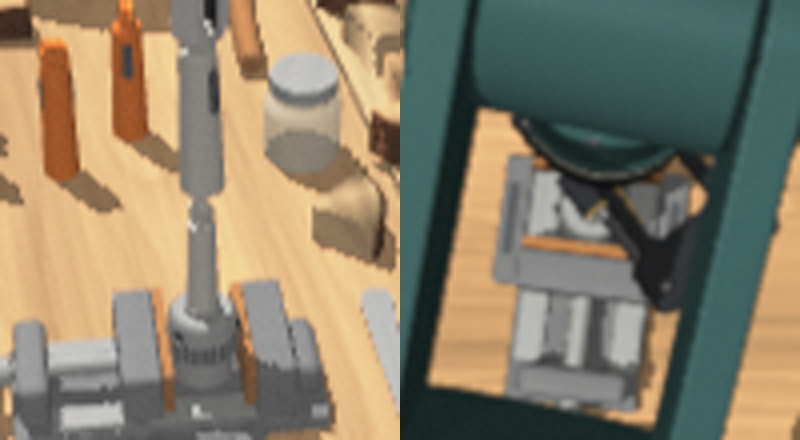

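arm_command(series="0 0.004 0 0 0.01 0 0.004; 0 0 0 0 0.012 0 0.004; 0 0 0 0 0.012 0 0.004; 0 0 0 0 0.01 0 0.004")

```text
time: 8.55
tool_pos: [0.5748, -0.0516, 0.2779]
ee_rot: [-1.57, 0.013, -2.478]
wrist_force: [-0.0, -0.8, -3.8]
width: 0.0117
```

Run:
```python
from h import *
p,r,o=pose();print(p.round(4),o["ee_rot"],o["time"],o["width"],o["wrist_force"],o["wrist_torque"])
Rt=down(np.deg2rad(-142.3))*R.from_rotvec([0,0,.012])
print(rel([.5751,-.0544,.32],Rt))
look("s9","side",(210,120,310,230),5)
```

```text
[ 0.5748 -0.0516  0.2779] [-1.56991662  0.01255916 -2.4782507 ] 8.55 0.01173415076456144 [-0.01285179 -0.83551324 -3.79789315] [-0.16128518  0.19500095  0.09683701]
(array([ 0.001 , -0.0421,  0.0025]), array([-0.0008,  0.0054, -0.0006]))
```

View pics/s9.png

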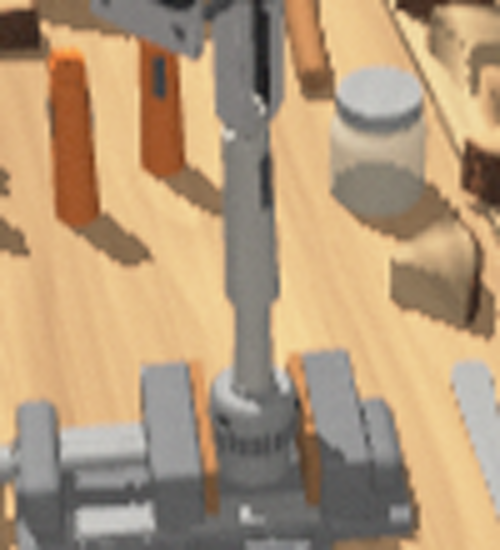

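arm_command(series="0 0.004 0 0.001 0.01 0.002 0.004; 0 0 0 0 0.01 0 0.004; 0 0 0 0 0.01 0 0.004; 0 0 0 0 0.007 0 0.004; 0 0 0 0 0.006 0 0.004")

```text
time: 9.1
tool_pos: [0.5752, -0.054, 0.2291]
ee_rot: [-1.571, 0.01, -2.483]
wrist_force: [0.4, -1.1, 0.5]
width: 0.0112
```

arm_command(series="0 0 0 0 0.004 0 0.004; 0 0 0 0 0.003 0 0.004; 0 0 0 0 0.002 0 0.004")

```text
time: 9.4
tool_pos: [0.5758, -0.0546, 0.2241]
ee_rot: [-1.566, 0.013, -2.484]
wrist_force: [-3.2, -0.8, 4.4]
width: 0.0117
```

Run:
```python
from h import *
p,r,o=pose();print(p.round(4),o["ee_rot"],o["time"],o["width"],o["wrist_force"],o["wrist_torque"])
Rt=down(np.deg2rad(-142.3))*R.from_rotvec([0,0,.012])
print(rel([.5751,-.0544,.22],Rt))
look("s10","side",(210,120,310,230),5)
```

```text
[ 0.5758 -0.0546  0.2241] [-1.5664628   0.01331058 -2.4835615 ] 9.4 0.011723767420495327 [-3.24329947 -0.80042766  4.42288393] [-0.06516196  0.82975606  0.03357163]
(array([ 0.0005,  0.0041, -0.0006]), array([-0.0043,  0.    , -0.0013]))
```

View pics/s10.png

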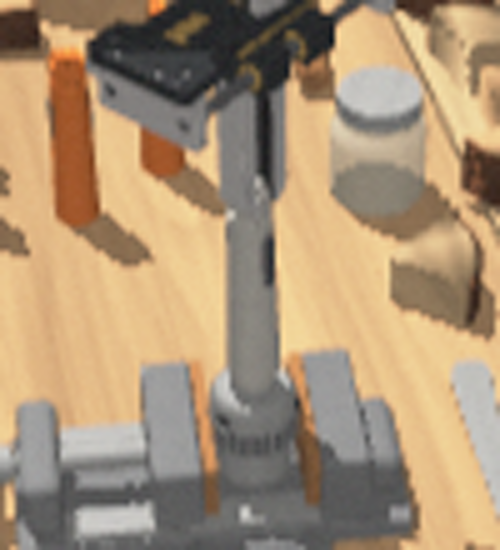

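arm_command(series="0 0 0 0 0 0 0.03; 0 0 0 0 0 0 0.04; 0 0 0 0 0 0 0.04; 0 0 0 0 -0.02 0 0.05; 0 0 0 0 -0.04 0 0.05; 0 0 0 0 -0.04 0 0.06; 0 0 0 0 -0.02 0 0.06")

```text
time: 10.15
tool_pos: [0.5738, -0.0535, 0.3418]
ee_rot: [-1.575, 0.01, -2.482]
wrist_force: [-0.1, 0.4, 0.0]
width: 0.0598
```

Run:
```python
from h import *
p,r,o=pose();print(p.round(4),o["ee_rot"],o["time"],o["width"],o["wrist_force"],o["wrist_torque"])
look("w11"); look("s11","side",(210,100,310,230),4)
spots("side","mallet_handle","mallet")
```

```text
[ 0.5738 -0.0535  0.3418] [-1.57483237  0.01047583 -2.48177925] 10.15 0.0597559801964756 [-0.07690374  0.38566099  0.03233422] [ 0.10707476  0.1536956  -0.01088465]
mallet_handle 0.56 [ 0.514 -0.274  0.055] [256.1 265.4]
mallet 0.87 [ 0.52  -0.274  0.055] [258.2 264.9]
```

View pics/w11.png

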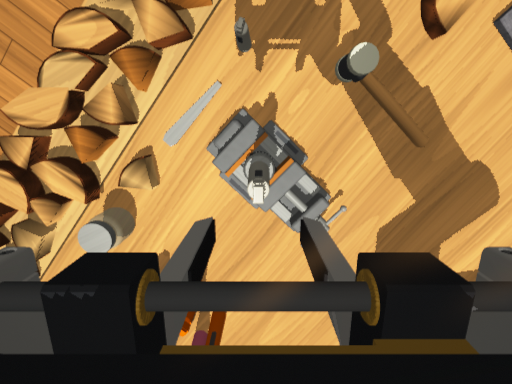

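View pics/s11.png

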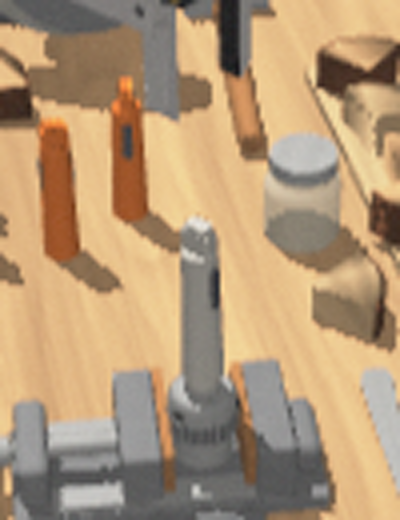

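Run:
```python
from h import *
c=robot.camera_params("wrist")
a=cv2.imread("pics/w11_raw.png"); 
cv2.imwrite("pics/w11c.png",cv2.resize(a[30:160,320:440],None,fx=5,fy=4.5,interpolation=cv2.INTER_CUBIC))
h=at_z(c,364,57,.084); e=at_z(c,422,142,.054); print(h,e,np.linalg.norm((h-e)[:2]),np.rad2deg(np.arctan2((h-e)[1],(h-e)[0])))
print(at_z(c,258,190,.239))
s=robot.camera_params("side")
h=at_z(s,271,255,.084); e=at_z(s,203,272,.054);print(h,e,np.linalg.norm((h-e)[:2]),np.rad2deg(np.arctan2((h-e)[1],(h-e)[0])))
```

```text
[ 0.5535239  -0.27571869  0.084     ] [ 0.38428358 -0.25157222  0.054     ] 0.17095420249927276 -8.119909167805123
[ 0.57586826 -0.05639927  0.239     ]
[ 0.55431923 -0.27251158  0.084     ] [ 0.37595313 -0.26324785  0.054     ] 0.17860650307965678 -2.9730762903374033
```

View pics/w11c.png

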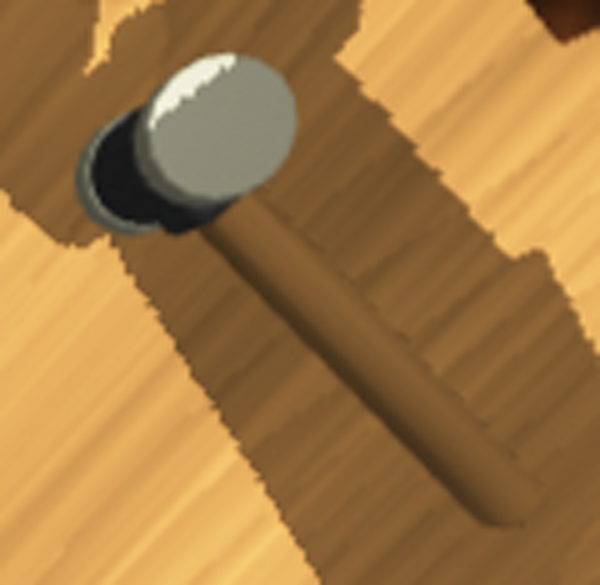

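Run:
```python
from h import *
plan([.50,-.272,.20],down(np.deg2rad(-95)),.08,wmax=.13)
```

```text
n 7 rotstep [ 0.001 -0.118 -0.001]
0.001 -0.118 -0.001 0.0275 0.0193 0.0184 0.08; 0.001 -0.118 -0.001 0.0295 0.0194 0.0150 0.08; 0.001 -0.118 -0.001 0.0310 0.0194 0.0114 0.08; 0.001 -0.118 -0.001 0.0321 0.0195 0.0077 0.08; 0.001 -0.118 -0.001 0.0328 0.0195 0.0039 0.08; 0.001 -0.118 -0.001 0.0330 0.0196 -0.0000 0.08; 0.001 -0.118 -0.001 0.0327 0.0196 -0.0039 0.08
```

arm_command(series="0 -0.118 0 0.027 0 0.018 0.08; 0 -0.118 0 0.029 0 0.015 0.08; 0 -0.118 0 0.031 0.015 0.011 0.08; 0 -0.118 0 0.032 0.025 0.008 0.08; 0 -0.118 0 0.033 0.03 0.004 0.08; 0 -0.118 0 0.033 0.03 0 0.08; 0 -0.118 0 0.033 0.03 -0.004 0.08")

```text
time: 11.05
tool_pos: [0.4993, -0.2721, 0.1865]
ee_rot: [-1.585, 0.019, -1.612]
wrist_force: [-0.1, -0.0, -0.4]
width: 0.0797
```

Run:
```python
from h import *
p,r,o=pose();print(p.round(4),o["ee_rot"],o["time"],o["width"],o["wrist_force"])
look("w12")
```

```text
[ 0.4993 -0.2721  0.1865] [-1.58458491  0.01873573 -1.61232378] 11.05 0.07970869783232462 [-0.11014344 -0.02044676 -0.43409967]
```

View pics/w12.png

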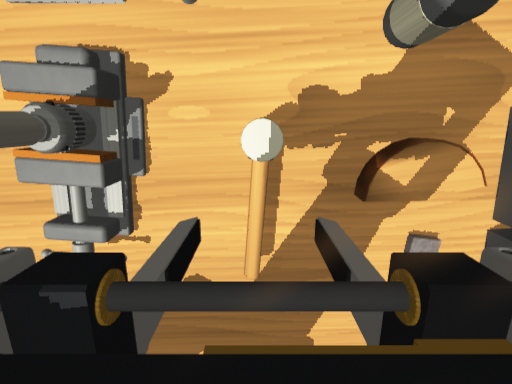

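Run:
```python
from h import *
c=robot.camera_params("wrist")
h=at_z(c,262,140,.084); a=at_z(c,260,165,.05); e=at_z(c,251.5,277,.05)
print(h,a,e)
for q in (h,a):
  d=(q-e)[:2]; print(np.linalg.norm(d),np.rad2deg(np.arctan2(d[1],d[0])))
yaw=np.arctan2((h-e)[1],(h-e)[0]); u=np.array([np.cos(yaw),np.sin(yaw)])
t=h[:2]-.042*u; print(t)
plan([*t,.07],down(yaw-np.pi/2),.06)
```

```text
[ 0.54833532 -0.27980302  0.084     ] [ 0.51791238 -0.27621215  0.05      ] [ 0.37449021 -0.25950839  0.05      ]
0.17502569533251622 -6.658551803066154
0.14439159649794905 -6.643060728210453
[ 0.50661862 -0.27493302]
n 3 rotstep [ 0.009  0.025 -0.007]
0.009 0.025 -0.007 0.0005 0.0361 0.0050 0.06; 0.009 0.025 -0.007 0.0002 0.0362 0.0047 0.06; 0.009 0.025 -0.007 -0.0002 0.0362 0.0043 0.06
```

arm_command(series="0.005 0.025 -0.007 0 0.036 0.005 0.06; 0.005 0.025 -0.007 0 0.036 0.005 0.06; 0.005 0.025 -0.007 0 0.034 0.004 0.06; 0 0 0 0 0 0 0.06")

```text
time: 11.5
tool_pos: [0.4974, -0.272, 0.056]
ee_rot: [-1.602, 0.008, -1.699]
wrist_force: [-0.3, 1.0, -1.0]
width: 0.06
```

Run:
```python
from h import *
p,r,o=pose();print(p.round(4),o["ee_rot"],o["time"],o["width"],o["wrist_force"])
look("w13",crop=(130,30,380,290),k=3)
print(proj(robot.camera_params("wrist"),p))
```

```text
[ 0.4974 -0.272   0.056 ] [-1.60164134  0.00785376 -1.6989162 ] 11.5 0.059972370683115526 [-0.33510196  0.98963641 -0.96698374]
[256.54288311 229.54595038]
```

View pics/w13.png

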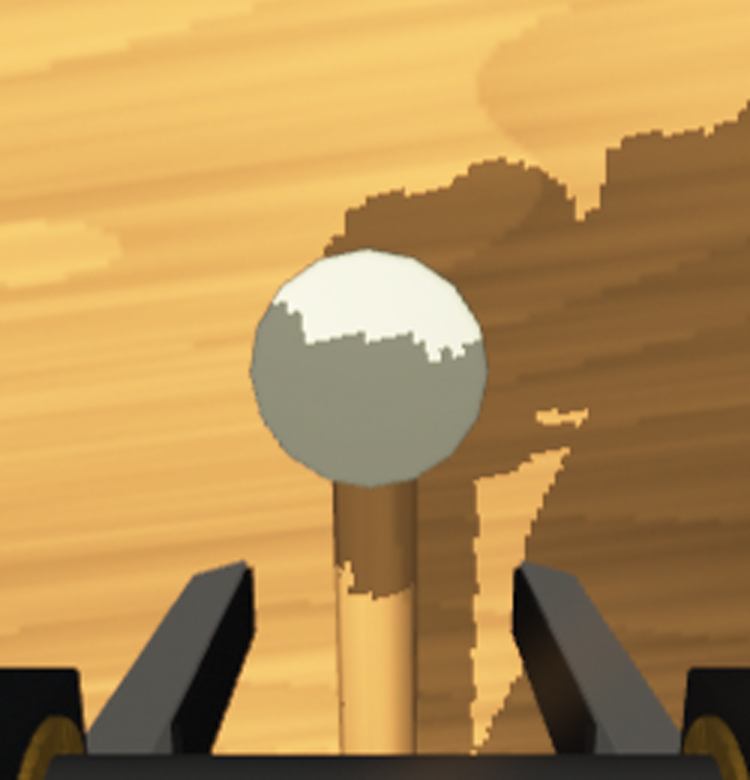

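Run:
```python
from h import *
c=robot.camera_params("wrist")
h=at_z(c,253.3,152.7,.084); a=at_z(c,130+375/3,30+490/3,.054); e=at_z(c,130+378/3,30+740/3,.054)
d=(a-e)[:2]; print(h,a,e,np.rad2deg(np.arctan2(d[1],d[0])))
yaw=np.arctan2(*(h-e)[[1,0]]); print(np.rad2deg(yaw)); u=np.array([np.cos(yaw),np.sin(yaw)])
print(rel([*(h[:2]-.042*u),.025],down(yaw-np.pi/2)))
```

```text
[ 0.55524156 -0.27795234  0.084     ] [ 0.52356147 -0.27433969  0.054     ] [ 0.45833818 -0.26654517  0.054     ] -6.814828635765764
-6.713787240681105
(array([-0.0017,  0.0335,  0.0154]), array([ 0.0268, -0.0103, -0.006 ]))
```

arm_command(series="0.027 -0.008 -0.006 -0.0015 0 0.013 0.06; 0 0 0 0 0.015 0 0.06; 0 0 0 0 0.014 0 0.06; 0 0 0 0 0 0 0.06")

```text
time: 11.95
tool_pos: [0.5163, -0.2748, 0.033]
ee_rot: [-1.56, -0.005, -1.688]
wrist_force: [-0.5, 0.2, 0.2]
width: 0.06
```

Run:
```python
from h import *
p,r,o=pose();print(p.round(4),o["ee_rot"],o["time"],o["width"],o["wrist_force"])
print(rel([.512,-.2725,.026],down(np.deg2rad(-96.7))))
look("w14",crop=(130,30,380,290),k=2.2)
```

```text
[ 0.5163 -0.2748  0.033 ] [-1.55988646 -0.00454107 -1.68832384] 11.95 0.06000088491354585 [-0.48412578  0.17649095  0.15398026]
(array([-0.0018,  0.007 , -0.0046]), array([-0.0109, -0.0006,  0.0045]))
```

View pics/w14.png

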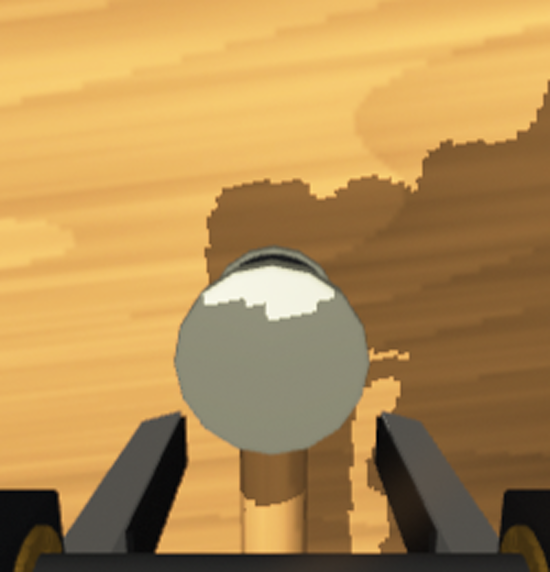

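Run:
```python
from h import *
c=robot.camera_params("wrist");p,r,o=pose()
h=at_z(c,253.6,193.6,.084); print(h, r.inv().apply(h-p))
```

```text
[ 0.55441709 -0.27716724  0.084     ] [-0.00209669 -0.04941228  0.03815526]
```

arm_command(series="-0.01 0 0.004 -0.002 0.007 -0.002 0.05; 0 0 0 0 0 0 0.05; 0 0 0 0 0 0 0.01; 0 0 0 0 0 0 0.01; 0 0 0 0 0 0 0.01; 0 0 0 0 0 0 0.01")

```text
time: 12.6
tool_pos: [0.5164, -0.2737, 0.029]
ee_rot: [-1.565, -0.003, -1.689]
wrist_force: [-1.9, 2.0, -0.1]
width: 0.0213
```

Run:
```python
from h import *
p,r,o=pose();print(p.round(4),o["ee_rot"],o["time"],o["width"],o["wrist_force"])
```

```text
[ 0.5164 -0.2737  0.029 ] [-1.56546604 -0.00258365 -1.68854056] 12.6 0.021283523344368598 [-1.91705681  2.02848339 -0.0659179 ]
```

arm_command(series="0 0 0 0 -0.015 0 0.01; 0 0 0 0 -0.03 0 0.01; 0 0 0 0 -0.04 0 0.01; 0 0 0 0 -0.04 0 0.01; 0 0 0 0 -0.045 0 0.01; 0 0 0 0 -0.045 0 0.01; 0 0 0 0 -0.045 0 0.01; 0 0 0 0 -0.03 0 0.01; 0 0 0 0 0 0 0.01")

```text
time: 13.5
tool_pos: [0.5093, -0.2698, 0.3196]
ee_rot: [-1.596, 0.01, -1.689]
wrist_force: [0.1, 1.0, -5.0]
width: 0.0199
```

Run:
```python
from h import *
p,r,o=pose();print(p.round(4),o["ee_rot"],o["time"],o["width"],o["wrist_force"])
look("w15"); look("s15","side")
s=cv2.imread("pics/s15_raw.png"); w=cv2.imread("pics/w15_raw.png")
cv2.imwrite("pics/m15.png",np.hstack([cv2.resize(w[30:290,130:380],(400,416)),cv2.resize(s[120:290,190:353],(400,416))]))
```

```text
[ 0.5093 -0.2698  0.3196] [-1.59560068  0.01023967 -1.68919734] 13.5 0.019863470807268076 [ 0.08861059  1.03791091 -5.00986441]
```

View pics/m15.png

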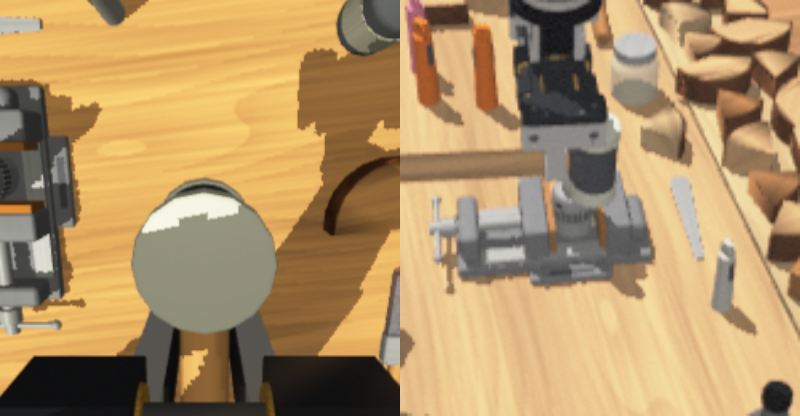

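Run:
```python
from h import *
plan([.535,-.050,.31],down(np.deg2rad(-96.7)),.01,vmax=.037)
```

```text
n 6 rotstep [ 0.005 -0.    -0.002]
0.005 -0.000 -0.002 -0.0368 0.0012 0.0002 0.01; 0.005 -0.000 -0.002 -0.0368 0.0011 0.0002 0.01; 0.005 -0.000 -0.002 -0.0368 0.0010 0.0002 0.01; 0.005 -0.000 -0.002 -0.0368 0.0009 0.0002 0.01; 0.005 -0.000 -0.002 -0.0368 0.0008 0.0002 0.01; 0.005 -0.000 -0.002 -0.0368 0.0007 0.0002 0.01
```

arm_command(series="0.005 0 -0.002 -0.030 -0.002 0 0.01; 0.005 0 -0.002 -0.038 -0.002 0 0.01; 0.005 0 -0.002 -0.038 -0.002 0 0.01; 0.005 0 -0.002 -0.038 -0.002 0 0.01; 0.005 0 -0.002 -0.038 -0.002 0 0.01; 0.005 0 -0.002 -0.038 -0.002 0 0.01; 0 0 0 0 0 0 0.01; 0 0 0 0 0 0 0.01")

```text
time: 14.4
tool_pos: [0.5257, -0.0411, 0.2941]
ee_rot: [-1.632, 0.014, -1.693]
wrist_force: [-0.4, -0.3, -6.0]
width: 0.0198
```

Run:
```python
from h import *
p,r,o=pose();print(p.round(4),o["ee_rot"],o["time"],o["width"],o["wrist_force"])
print(rel([.535,-.050,.30],down(np.deg2rad(-96.7))))
```

```text
[ 0.5257 -0.0411  0.2941] [-1.63194432  0.01408361 -1.69318199] 14.4 0.019765730450563512 [-0.42429543 -0.27786199 -6.04195903]
(array([ 0.0077, -0.0066,  0.01  ]), array([ 0.0611, -0.005 , -0.0142]))
```

arm_command(series="0.05 -0.005 -0.012 0.006 -0.006 0.007 0.01; 0.015 0 -0.003 0.003 -0.004 0.002 0.01; 0.006 0 0 0 -0.003 0 0.01")

```text
time: 14.7
tool_pos: [0.5312, -0.0525, 0.2981]
ee_rot: [-1.576, -0.0, -1.689]
wrist_force: [-0.4, 0.8, -6.1]
width: 0.0197
```

Run:
```python
from h import *
p,r,o=pose();print(p.round(4),o["ee_rot"],o["time"],o["width"],o["wrist_force"])
print(rel([.535,-.050,.30],down(np.deg2rad(-96.7))))
look("s16","side",(200,100,330,230),4)
look("w16")
```

```text
[ 0.5312 -0.0525  0.2981] [-1.57555886e+00 -2.22296505e-04 -1.68929843e+00] 14.7 0.019668287263643114 [-0.37410986  0.81160611 -6.06755547]
(array([-0.0029, -0.0019,  0.0034]), array([ 0.0048, -0.0016,  0.0002]))
```

View pics/s16.png

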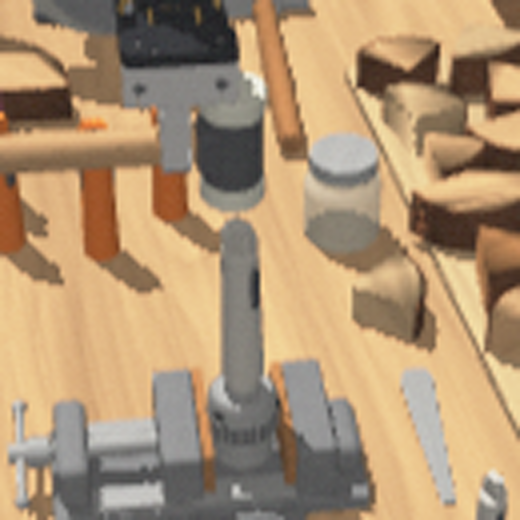

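arm_command(series="0.009 -0.001 0 -0.003 -0.002 0.005 0.01; 0.005 0 0 0 0.008 0 0.01; 0.005 0 0 0 0.008 0 0.01; 0.005 0 0 0 0 0 0.01")

```text
time: 15.2
tool_pos: [0.5374, -0.0504, 0.2832]
ee_rot: [-1.55, 0.001, -1.69]
wrist_force: [-0.2, -0.1, -6.5]
width: 0.02
```

Run:
```python
from h import *
p,r,o=pose();print(p.round(4),o["ee_rot"],o["time"],o["width"],o["wrist_force"])
print(rel([.535,-.050,.28],down(np.deg2rad(-96.7))))
look("s17","side",(200,100,330,230),4)
```

```text
[ 0.5374 -0.0504  0.2832] [-1.55016569e+00  6.45906830e-04 -1.68960612e+00] 15.2 0.020048108368628414 [-0.17912245 -0.06268485 -6.45100878]
(array([-0.0001,  0.0032, -0.0025]), array([-0.0206, -0.0019, -0.0006]))
```

View pics/s17.png

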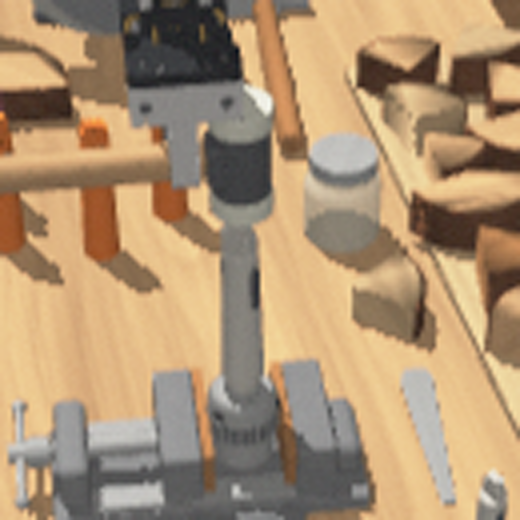

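arm_command(series="-0.018 -0.002 0 0 0.008 -0.002 0.01; 0 0 0 0 0.012 0 0.01")

```text
time: 15.45
tool_pos: [0.5362, -0.0504, 0.2657]
ee_rot: [-1.563, -0.0, -1.687]
wrist_force: [-6.4, -0.3, 17.0]
width: 0.0194
```

arm_command(series="0 0 0 0 -0.015 0 0.01; 0.004 0 0 0 0 0 0.01; 0 0 0 0 0.02 0 0.01; 0 0 0 0 0.008 0 0.01")

```text
time: 15.85
tool_pos: [0.5364, -0.0504, 0.2561]
ee_rot: [-1.554, -0.001, -1.687]
wrist_force: [-11.6, 0.7, 22.6]
width: 0.0197
```

Run:
```python
from h import *
p,r,o=pose();print(p.round(4),o["ee_rot"],o["time"],o["width"],o["wrist_force"])
print(rel([.535,-.050,.26],down(np.deg2rad(-96.7))))
look("s18","side",(200,100,330,230),4)
```

```text
[ 0.5364 -0.0504  0.2561] [-1.55361921e+00 -1.03716531e-03 -1.68718648e+00] 15.85 0.01966169549854473 [-11.55190833   0.68681671  22.5725183 ]
(array([-0.0003, -0.0039, -0.0014]), array([-0.0172,  0.0006,  0.001 ]))
```

View pics/s18.png

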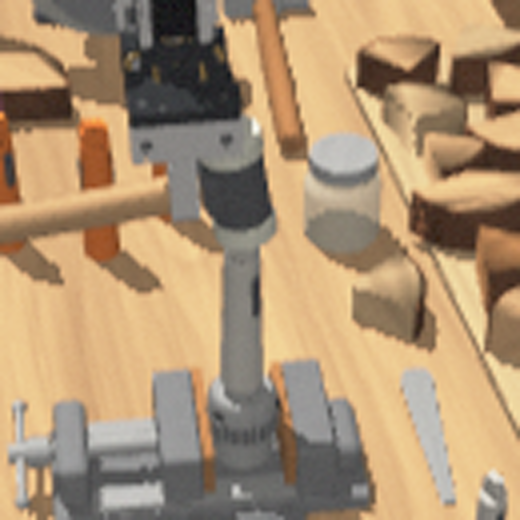

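arm_command(series="0 0 0 0 -0.015 0 0.01; 0 0 0 0 -0.015 0 0.01; 0.004 0 0 0 -0.01 0 0.01; 0.004 0 0 0 -0.004 0 0.01")

```text
time: 16.3
tool_pos: [0.5346, -0.05, 0.2993]
ee_rot: [-1.548, -0.001, -1.687]
wrist_force: [0.5, -0.0, -5.9]
width: 0.0195
```

Run:
```python
from h import *
p,r,o=pose();print(p.round(4),o["ee_rot"],o["time"],o["width"],o["wrist_force"])
print(rel([.535,-.050,.29],down(np.deg2rad(-96.7))))
look("s19","side",(200,100,330,230),4)
```

```text
[ 0.5346 -0.05    0.2993] [-1.54755743e+00 -9.35048649e-04 -1.68704047e+00] 16.3 0.019527257718770532 [ 0.46010144 -0.03534623 -5.87431985]
(array([-0.0001,  0.0093,  0.0002]), array([-0.0232,  0.0007,  0.0009]))
```

View pics/s19.png

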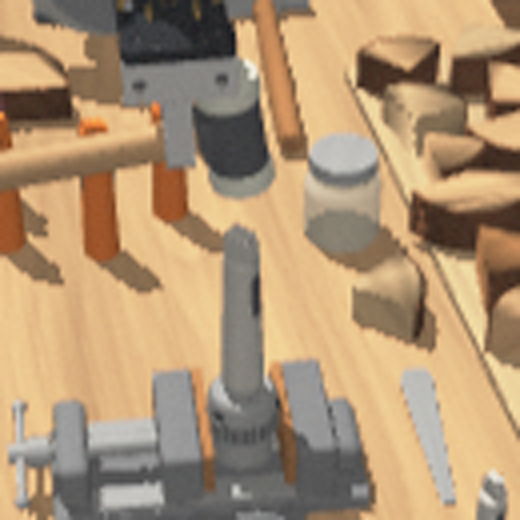

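Run:
```python
from h import *
c=robot.camera_params("side")
f=lambda n: cv2.cvtColor(cv2.imread(f"pics/{n}_raw.png"),cv2.COLOR_BGR2GRAY).astype(np.float32)
for h in (.239,.233): print(proj(c,[.5745,-.0545,h]))
A=f("s11")
def sub(a,b,x0,x1,y0,y1):
    best=[]
    T=cv2.resize(a[y0:y1,x0:x1],None,fx=8,fy=8,interpolation=cv2.INTER_CUBIC)
    S=cv2.resize(b[y0-5:y1+5,x0-3:x1+3],None,fx=8,fy=8,interpolation=cv2.INTER_CUBIC)
    m=cv2.matchTemplate(S,T,cv2.TM_CCOEFF_NORMED); _,v,_,l=cv2.minMaxLoc(m); return v,(l[0]/8-3,l[1]/8-5)
for n in ["s11","s16","s19"]:
    print(n,"window",sub(A,f(n),256,270,165,182),"top",sub(A,f(n),254,266,152,163),"vise",sub(A,f(n),240,290,200,225))
a=cv2.imread("pics/s11_raw.png");b=cv2.imread("pics/s19_raw.png")
cv2.imwrite("pics/m19.png",np.hstack([cv2.resize(i[145:220,235:285],(390,585),interpolation=cv2.INTER_CUBIC) for i in (a,b)]))
```

```text
[259.67260127 156.20460801]
[259.69021094 157.9475182 ]
s11 window (0.9993143081665039, (0.0, 0.0)) top (0.9985734820365906, (0.0, 0.0)) vise (0.9988479018211365, (0.0, 0.0))
s16 window (0.9944549798965454, (0.0, 0.0)) top (0.7257602214813232, (-0.25, -0.25)) vise (0.9969267249107361, (0.0, 0.0))
s19 window (0.9882745742797852, (0.125, 1.625)) top (0.867431104183197, (0.0, 0.0)) vise (0.9960715770721436, (0.0, 0.0))
```

View pics/m19.png

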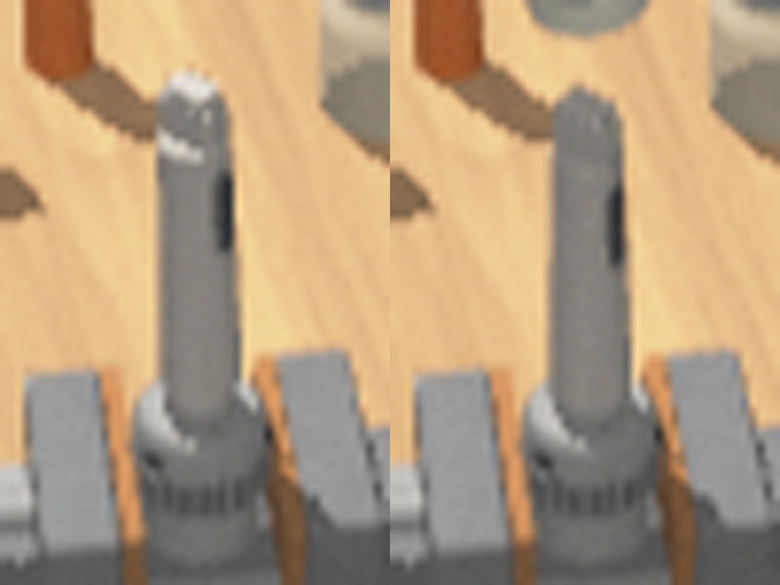

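arm_command(series="-0.12 0 0 0 -0.004 0 0.01; 0.004 0 0 0 -0.003 0 0.01; 0.004 0 0 0 -0.003 0 0.01")

```text
time: 16.65
tool_pos: [0.5338, -0.0498, 0.3036]
ee_rot: [-1.671, -0.0, -1.687]
wrist_force: [0.2, -0.2, -5.4]
width: 0.02
```

Run:
```python
from h import *
p,r,o=pose();print(p.round(4),o["ee_rot"],o["time"],o["width"],o["wrist_force"])
look("s20","side",(200,100,330,230),4)
```

```text
[ 0.5338 -0.0498  0.3036] [-1.67142942e+00 -3.00135562e-06 -1.68685468e+00] 16.65 0.019970661621029798 [ 0.21476107 -0.17671376 -5.42123129]
```

View pics/s20.png

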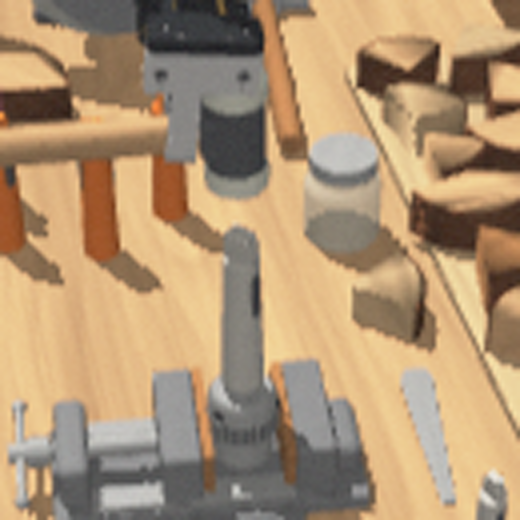

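arm_command(series="0.004 0 0 0 0.022 0.003 0.01; 0 0 0 0 0.022 0.002 0.01; 0 0 0 0 -0.025 -0.002 0.01; 0.004 0 0 0 -0.008 0 0.01; 0 0 0 0 0.028 0.002 0.01; 0 0 0 0 -0.02 -0.002 0.01")

```text
time: 17.3
tool_pos: [0.525, -0.0479, 0.2759]
ee_rot: [-1.671, 0.001, -1.687]
wrist_force: [-0.2, 0.8, -9.0]
width: 0.0196
```

Run:
```python
from h import *
p,r,o=pose();print(p.round(4),o["ee_rot"],o["time"],o["width"],o["wrist_force"])
look("s21","side",(200,100,330,230),4)
```

```text
[ 0.525  -0.0479  0.2759] [-1.67090155e+00  1.21283635e-03 -1.68680775e+00] 17.3 0.019622819412462026 [-0.21631937  0.8117129  -8.96416337]
```

View pics/s21.png

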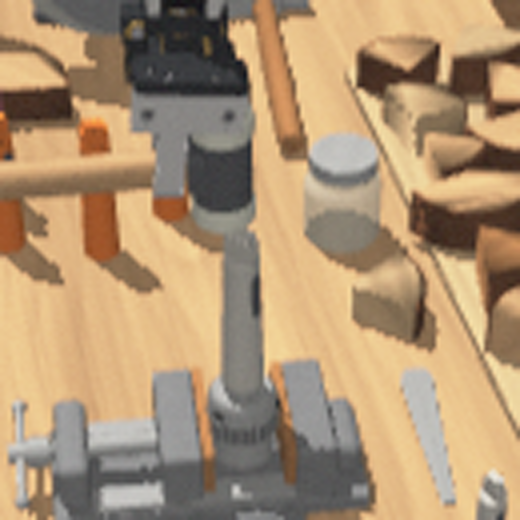

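arm_command(series="0.002 0 0 -0.001 -0.003 0.011 0.01; 0 0 0 0 0.012 0.002 0.01; 0 0 0 0 0.012 0.002 0.01")

```text
time: 17.65
tool_pos: [0.5483, -0.0502, 0.2738]
ee_rot: [-1.624, -0.002, -1.687]
wrist_force: [0.8, 0.3, -6.0]
width: 0.0199
```

Run:
```python
from h import *
p,r,o=pose();print(p.round(4),o["ee_rot"],o["time"],o["width"],o["wrist_force"],o["qvel"])
look("s22","side",(200,100,330,230),4)
```

```text
[ 0.5483 -0.0502  0.2738] [-1.62402676 -0.00205264 -1.68685338] 17.65 0.01989293260242529 [ 0.7726042   0.25968118 -6.01602754] [ 0.00165535  0.01358854  0.19379828  0.00429991 -0.27214892  0.00417692]
```

View pics/s22.png

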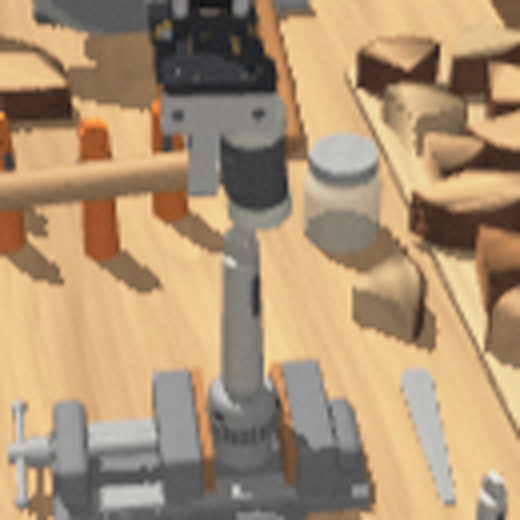

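arm_command(series="-0.04 0 0 0 -0.008 -0.01 0.01; 0 0 0 0 -0.003 0 0.01; 0.004 0 0 0 -0.003 0 0.01")

```text
time: 18.0
tool_pos: [0.5391, -0.049, 0.2824]
ee_rot: [-1.668, -0.001, -1.687]
wrist_force: [-0.4, 0.1, -5.5]
width: 0.0199
```

arm_command(series="0 0 0 0 0.012 -0.002 0.01; 0 0 0 0 0.014 0 0.01")

```text
time: 18.2
tool_pos: [0.5368, -0.049, 0.2591]
ee_rot: [-1.659, -0.002, -1.687]
wrist_force: [-6.5, 1.1, 14.3]
width: 0.0198
```

arm_command(series="0 0 0 0 0.008 0 0.01; 0 0 0 0 -0.015 -0.001 0.01; 0.004 0 0 0 -0.004 0 0.01; 0 0 0 0 0.02 0 0.01; 0 0 0 0 0.008 0 0.01")

```text
time: 18.7
tool_pos: [0.5357, -0.0488, 0.2544]
ee_rot: [-1.635, -0.003, -1.687]
wrist_force: [-8.1, 1.2, 21.2]
width: 0.0195
```

Run:
```python
from h import *
p,r,o=pose();print(p.round(4),o["ee_rot"],o["time"],o["width"],o["wrist_force"],o["qvel"])
look("s23","side",(200,100,330,230),4)
```

```text
[ 0.5357 -0.0488  0.2544] [-1.63498079 -0.00314858 -1.68653794] 18.7 0.019465970065001892 [-8.06534825  1.1705263  21.22559125] [-0.00025618 -0.07188808  0.08182393  0.00044723 -0.11057587 -0.00025794]
```

View pics/s23.png

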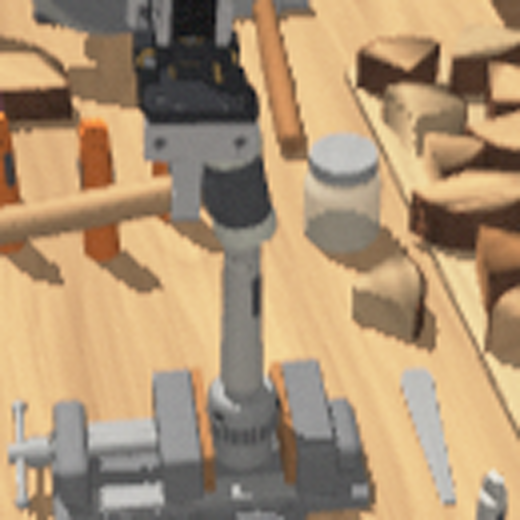

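arm_command(series="0 0 0 0 -0.015 -0.001 0.01; 0 0 0 0 -0.02 -0.002 0.01; 0.004 0 0 0 -0.015 -0.001 0.01; 0.004 0 0 0 -0.003 0 0.01")

```text
time: 19.15
tool_pos: [0.534, -0.0483, 0.3055]
ee_rot: [-1.631, -0.003, -1.686]
wrist_force: [0.1, -0.6, -5.5]
width: 0.02
```

```bash
cat >> h.py <<'E'
def sleeve_drop(n,ref="s11"):
    f=lambda n: cv2.cvtColor(cv2.imread(f"pics/{n}_raw.png"),cv2.COLOR_BGR2GRAY).astype(np.float32)
    a,b=f(ref),f(n); out=[]
    for x0,x1,y0,y1 in [(256,270,165,182),(258,268,160,184)]:
        T=cv2.resize(a[y0:y1,x0:x1],None,fx=16,fy=16,interpolation=cv2.INTER_CUBIC)
        S=cv2.resize(b[y0-5:y1+5,x0-3:x1+3],None,fx=16,fy=16,interpolation=cv2.INTER_CUBIC)
        m=cv2.matchTemplate(S,T,cv2.TM_CCOEFF_NORMED); _,v,_,l=cv2.minMaxLoc(m); out.append((round(v,3),l[0]/16-3,l[1]/16-5))
    return out
E
python3 - <<'E'
from h import *
p,r,o=pose();print(p.round(4),o["ee_rot"],o["time"],o["width"],o["wrist_force"],o["qvel"])
look("s24","side",(200,100,330,230),4)
for n in ["s16","s19","s20","s21","s22","s23","s24"]: print(n,sleeve_drop(n))
c=robot.camera_params("side")
for z in (.195,.189): print(proj(c,[.5745,-.0545,z]))
E
```

```text
[ 0.534  -0.0483  0.3055] [-1.63052158 -0.00274132 -1.68644207] 19.15 0.020045378996321483 [ 0.14205215 -0.58106939 -5.5369153 ] [-0.00267894 -0.00779369 -0.00542997  0.00386699  0.00571161 -0.00094391]
s16 [(0.994, 0.0, 0.0), (0.978, 0.0, 0.125)]
s19 [(0.989, 0.1875, 1.75), (0.969, 0.1875, 1.875)]
s20 [(0.989, 0.1875, 1.75), (0.969, 0.1875, 1.875)]
s21 [(0.988, 0.1875, 1.75), (0.968, 0.1875, 1.875)]
s22 [(0.99, 0.1875, 1.625), (0.98, 0.125, 1.6875)]
s23 [(0.979, 0.375, 1.8125), (0.953, 0.375, 2.1875)]
s24 [(0.987, 0.1875, 1.8125), (0.968, 0.1875, 1.9375)]
[259.79926181 168.74078355]
[259.81609909 170.407247  ]
```

View pics/s24.png

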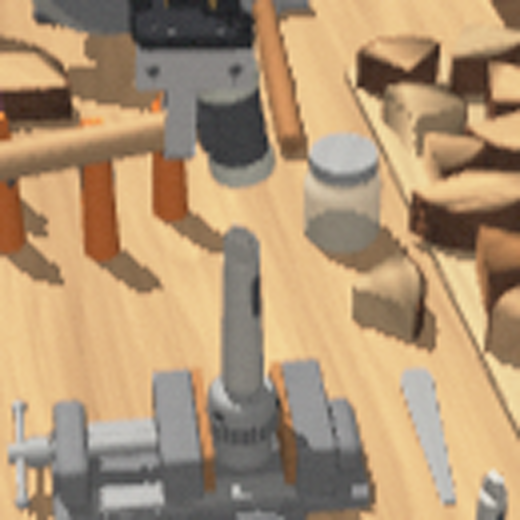

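arm_command(series="-0.09 0 0 0 -0.008 0 0.01; -0.02 0 0 0.02 -0.004 0 0.01; 0.005 0 0 0.037 -0.004 0 0.01; 0.005 0 0 0.037 -0.004 0 0.01; 0.005 0 0 0.037 -0.003 0 0.01; 0.005 0 0 0.037 -0.003 0 0.01; 0.005 0 0 0.037 -0.003 0 0.01; 0.005 0 0 0.02 -0.003 0 0.01; 0.004 0 0 0 -0.003 0 0.01")

```text
time: 20.1
tool_pos: [0.5127, -0.2796, 0.3211]
ee_rot: [-1.732, 0.005, -1.681]
wrist_force: [0.2, 1.0, -5.9]
width: 0.0197
```

Run:
```python
from h import *
p,r,o=pose();print(p.round(4),o["ee_rot"],o["time"],o["width"],o["wrist_force"])
look("s25","side",(170,120,330,270),4)
a=cv2.imread("pics/s25.png")
```

```text
[ 0.5127 -0.2796  0.3211] [-1.73247459  0.00506103 -1.68079281] 20.1 0.019658766059180086 [ 0.24528168  0.97268516 -5.93872129]
```

View pics/s25.png

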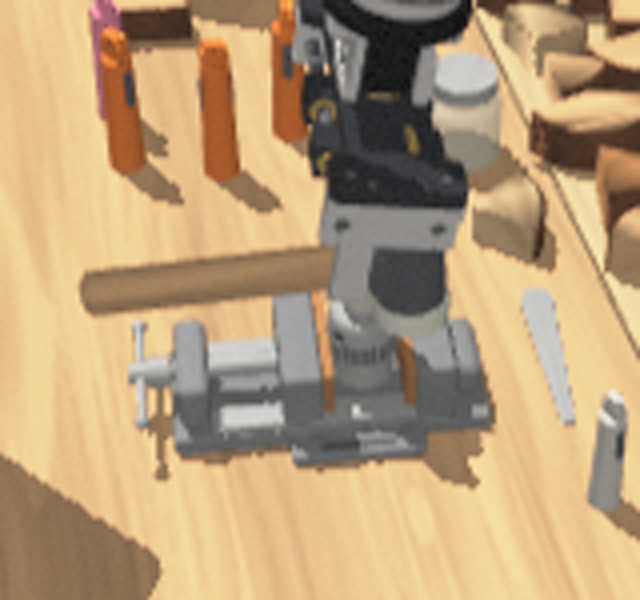

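Run:
```python
from h import *
c=robot.camera_params("side");p,r,o=pose()
u=np.array([np.cos(np.deg2rad(-6.3)),np.sin(np.deg2rad(-6.3)),0])
g=np.array([p[0],p[1],p[2]+.0188])
for t in (0,.05,.1):
  a=proj(c,g-.012*u); b=proj(c,g-u*.142*np.cos(t)-np.array([0,0,.142*np.sin(t)])); print(t,(a-[170,120])*4,(b-[170,120])*4,(b-a)[1]/(b-a)[0])
```

```text
0 [315.85602887 259.75197111] [ 78.53635151 278.60633791] -0.07944712805961686
0.05 [315.85602887 259.75197111] [ 80.2376641  288.22176133] -0.12083009847481334
0.1 [315.85602887 259.75197111] [ 82.56838016 297.67414832] -0.16255544354465787
```

arm_command(series="-0.045 0 0 -0.004 0.02 0.004 0.01; 0.004 0 0 0 0.036 0.008 0.01; 0.004 0 0 0 0.036 0.008 0.01; 0.004 0 0 0 0.036 0.008 0.01; 0.004 0 0 0 0.036 0.008 0.01; 0.004 0 0 0 0.036 0.008 0.01; 0.004 0 0 0 0.025 0.005 0.01; 0 0 0 0 0 0 0.01")

```text
time: 20.95
tool_pos: [0.5169, -0.256, 0.0667]
ee_rot: [-1.776, 0.017, -1.661]
wrist_force: [-1.3, 0.5, -6.1]
width: 0.0197
```

Run:
```python
from h import *
p,r,o=pose();print(p.round(4),o["ee_rot"],o["time"],o["width"],o["wrist_force"])
look("s26","side",(170,170,330,320),4)
```

```text
[ 0.5169 -0.256   0.0667] [-1.77579236  0.01743954 -1.6614498 ] 20.95 0.019670290074689335 [-1.29796846  0.50896755 -6.10835374]
```

View pics/s26.png

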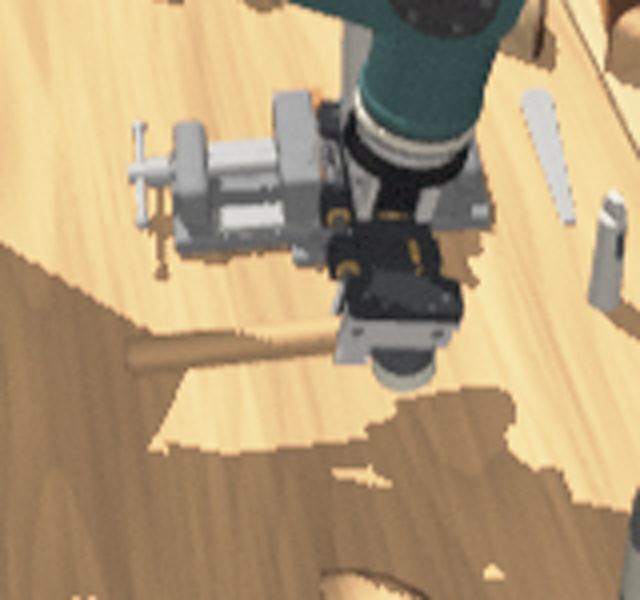

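arm_command(series="0.004 0 -0.015 0.015 0.01 0 0.01; 0.004 0 0 0.004 0.01 0.002 0.01; 0.004 0 0 0 0.006 0.001 0.01; 0 0 0 0 0 0 0.01")

```text
time: 21.4
tool_pos: [0.517, -0.2768, 0.0445]
ee_rot: [-1.754, -0.003, -1.655]
wrist_force: [0.1, 0.7, -5.8]
width: 0.0201
```

Run:
```python
from h import *
p,r,o=pose();print(p.round(4),o["ee_rot"],o["time"],o["width"],o["wrist_force"])
look("s27","side",(170,200,330,320),4)
```

```text
[ 0.517  -0.2768  0.0445] [-1.75392552 -0.00336129 -1.65537526] 21.4 0.02014497173426662 [ 0.14683933  0.65015141 -5.76869092]
```

View pics/s27.png

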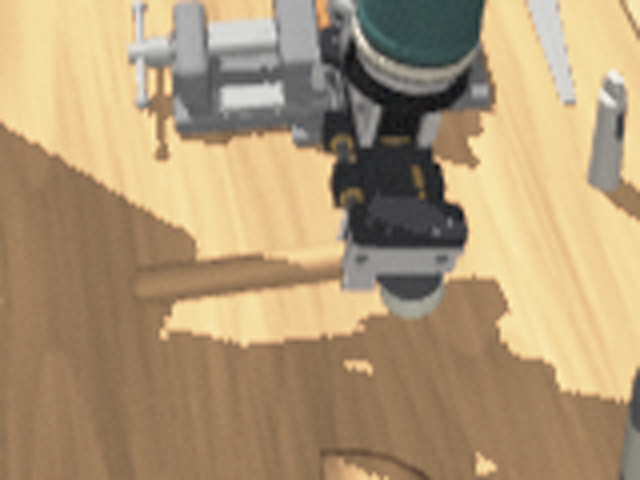

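Lower in small steps until the bench takes its weight.

arm_command(series="-0.02 0 0 0 0.006 0.001 0.01; 0.004 0 0 0 0.005 0.001 0.01; 0 0 0 0 0.003 0 0.01")

```text
time: 21.75
tool_pos: [0.5185, -0.2783, 0.0328]
ee_rot: [-1.765, -0.006, -1.656]
wrist_force: [0.4, 0.4, -5.9]
width: 0.0197
```

arm_command(series="0 0 0 0 0.003 0 0.01; 0 0 0 0 0.003 0 0.01")

```text
time: 21.95
tool_pos: [0.5173, -0.2781, 0.0265]
ee_rot: [-1.765, -0.006, -1.656]
wrist_force: [1.9, 0.2, 12.5]
width: 0.02
```

arm_command(series="0 0 0 0 -0.002 0 0.01; 0 0 0 0 0 0 0.04; 0 0 0 0 0 0 0.045; 0 0 0 0 0 0 0.05; 0 0 0 0 0 0 0.05")

```text
time: 22.45
tool_pos: [0.5204, -0.2799, 0.0335]
ee_rot: [-1.757, -0.011, -1.656]
wrist_force: [-0.5, 0.2, -0.7]
width: 0.0477
```

Run:
```python
from h import *
p,r,o=pose();print(p.round(4),o["ee_rot"],o["time"],o["width"],o["wrist_force"])
look("s28","side",(170,200,330,320),3); look("w28")
a=cv2.imread("pics/s28.png");b=cv2.imread("pics/w28_raw.png")[:, :310]; cv2.imwrite("pics/m28.png",np.hstack([a,cv2.resize(b,(291,360))]))
```

```text
[ 0.5204 -0.2799  0.0335] [-1.75710545 -0.01077775 -1.65574452] 22.45 0.047742701015951336 [-0.51883139  0.23033102 -0.7283995 ]
```

View pics/m28.png

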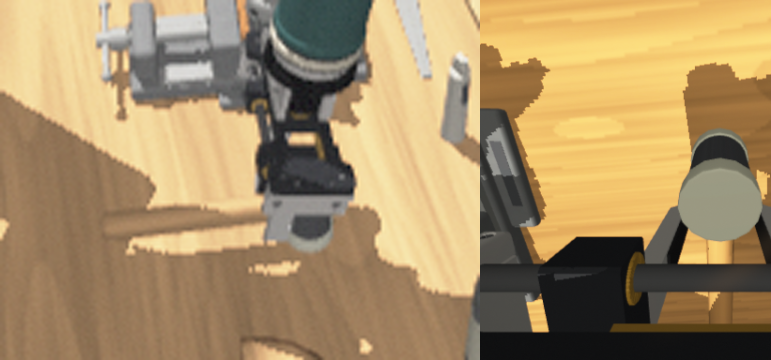

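arm_command(series="0 0 0 0 0 -0.006 0.07; 0 0 0 0 -0.01 -0.006 0.085; 0 0 0 0 -0.02 -0.005 0.085; 0 0 0 0 -0.04 -0.009 0.085; 0 0 0 0 -0.04 -0.009 0.085; 0 0 0 0 -0.045 -0.01 0.085; 0 0 0 0 -0.045 -0.01 0.085; 0 0 0 0 -0.045 -0.03 0.085; 0 0 0 0 -0.03 -0.045 0.085; 0 0 0 0 0 -0.045 0.085; 0 0 0 0 0 -0.045 0.085; 0 0 0 0 0 0 0.085")

```text
time: 23.75
tool_pos: [0.3522, -0.2608, 0.3543]
ee_rot: [-1.756, -0.015, -1.656]
wrist_force: [0.5, 0.7, 0.3]
width: 0.0849
```

Run:
```python
from h import *
p,r,o=pose();print(p.round(4),o["ee_rot"],o["time"],o["width"],o["wrist_force"])
look("s29","side"); look("t29","top"); print(sleeve_drop("s29"))
a=cv2.imread("pics/s29_raw.png"); cv2.imwrite("pics/s29c.png",cv2.resize(a[100:300,180:360],(720,600)) if 0 else cv2.resize(a[110:300,180:360],None,fx=3.1,fy=3.1,interpolation=cv2.INTER_CUBIC))
```

```text
[ 0.3522 -0.2608  0.3543] [-1.7560771  -0.01481745 -1.65614193] 23.75 0.08490801745247614 [0.4664899  0.73187753 0.2603069 ]
[(0.991, 0.1875, 1.8125), (0.988, 0.1875, 1.9375)]
```

View pics/s29c.png

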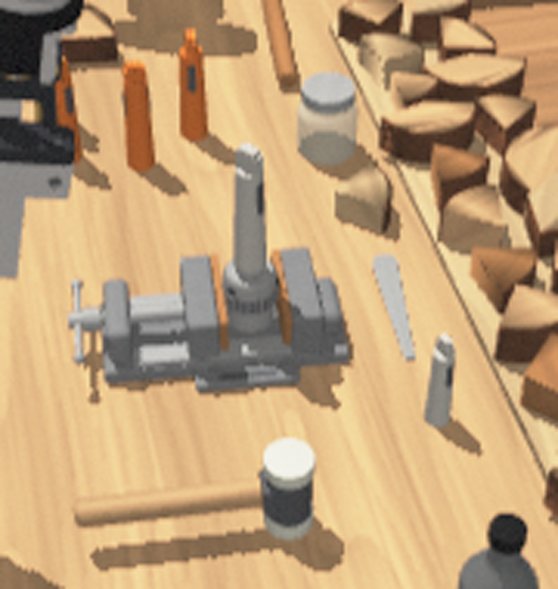

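View pics/t29.png

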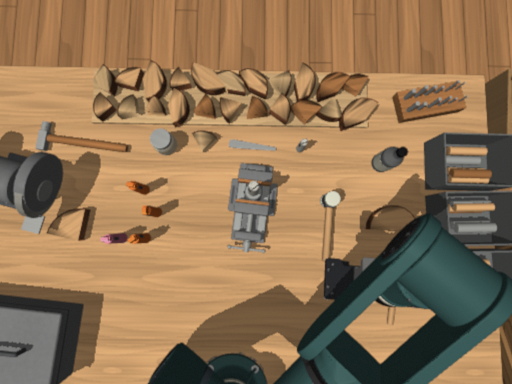

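Run:
```python
from h import *
o=robot.get_obs();print(o["time"],o["qvel"].round(3)); print(robot.close_job())
```

```text
23.85 [ 0.018  0.065  0.008  0.007 -0.014  0.002]
the job is handed in; nothing more can be done
None
```

The job is handed in at 23.9 s. The larger grey sleeve is on the arbor and, by my checks, fully home. I gripped it by its tang, turned it to within about 2° of the arbor's tang, lowered it until the taper took it, and let go. I then tapped it down with the mallet and stood the mallet back on its face near its old spot.

**Last checks:**
- **Sleeve height:** the side camera shows it dropped 1.8–1.9 px under the taps, against about 1.7 px expected for the full 6 mm. It did not move further under later taps and presses of over 20 N, above the 16 N needed. The picture scale is only good to about 0.5 mm, so the lock is judged from this drop and not measured directly.
- **Scene:** the mallet stands upright on the bench and the gripper is empty and clear of everything. The last pictures show nothing knocked over.

**What did not go cleanly:**
- The mallet slipped about 10° in the grip during the taps. I levelled it by tilting the tool before setting it down.
- A few moves drifted by 1–2 cm and were corrected on the way.
- One tapping pass drifted sideways and I could not tell whether it struck. I recentred and tapped again until the force reading showed contact.

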